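# Fetch the hanging basket out of the deep well

### The arm

A 6-joint arm with a two-finger parallel gripper is mounted at the origin on the work surface. World frame = base frame: x ahead of the robot, y to its left, z up, the work surface at z = 0. Lengths are in m, angles in rad, forces in N, time in s.
With the tool pointing down it reaches from about 0.275 to 1 m from the base axis. Payload 8.4 kg.
Tool frame: the origin (TCP) lies on the centre line of the jaws, within the pads' length; the fingertips stand 17 mm ahead of it and the grasp point (between the pads) lies 2 mm behind it; z points along the fingers, y is the direction in which the jaws open and shut (so a half turn about z gives the same grasp; the last joint's range is limited). The gripper opens to 85 mm and grips with 20 to 120 N. Pads are 22 mm wide; open, the fingers measure 114 mm over their backs; the gripper's body (76 mm by 85 mm) begins 54 mm behind the grasp point. The pads swing forward as they close: fully open they stand 13 mm farther back than shut.
Start: joints at [1.121, 0.353, 1.633, -0, 1.155, -0.002], TCP at [0.271, 0.563, 0.248] pointing down, gripper open.
Joint ranges: [-2.63, 2.63], [-0.92, 2.1], [0.06, 2.66], [-1.3, 4.44], [0, 2.69], [-3.02, 3.02]. Speed limits (rad/s): [2.22, 2.22, 2.79, 3.14, 3.14, 3.14].

### API

Orientations are given as a rotation vector (axis times angle).
In Python, from rig import bot gives the robot as it stands.
- The arm moves only by the tool step_arm, never from a script. Its arguments are lists of equal length, an entry for each row: "slide": the shift along the tool's x, y, z each as a share of 50 cm, from -1 to 1, a list of three; "yaw": the turn about the tool's z as a share of pi/2 rad, from -1 to 1; "grip": the gripper command: -1 is fully open, 1 is shut, values between are in proportion. A call has 1 to 8 rows; each row shifts and turns the commanded pose from where the row before left it, along the tool's axes as they then stand; what a row does not reach is not made up. A row lasts 1/10 s, in which the tool goes at most 50 mm and 8.59 degrees, less where a joint would pass 70% of its speed; a pose out of reach is approached as far as the arm can. A call with a number of a shift or a turn outside -1 to 1 is refused whole. A call with a gripper value outside its range is refused whole. The fingers move at their own pace and stop on an object; the grip force is fixed at half the most. Time passes only in rows, so rows that do not move let the fingers close. It gives the time, the measured TCP pose, the force and the opening at its end, in the units of the state.
- bot.get_state(): the state, without advancing time (a new reading comes with each control period).
- bot.snapshot(name): name is "scene" or "top" or "wrist"; returns a dict with "img" (400x640x3 uint8, blue, green, red), "range_z" (400x640 float32, m along the optical axis (not along the pixel's ray), 0 where there is no reading), "fx", "fy", "cx", "cy" (pixels), "R" (3x3) and "t" (3): a world point X has camera coordinates R X + t. Camera axes: x right, y down, z forward; pixel columns grow to the right and rows downward; lengths in m; the calibration is good to about 2 mm. A picture is of the moment at which its call begins.
- bot.close_job(): hands the job in, once; it reports no verdict.
Trained networks look in a picture, given as the dict that the camera call returned (one of the last four; its "shot" number tells which), for a name from the list of things; names that differ only in an ending like _2 or _b are one class to them, and where a whole thing is asked for, a point or a joint stands for the part that bears it (a point fixed in the world has none). Each returns a list of dicts, best first, with "confidence" (0 to 1); they miss things now and then, are a little off and sometimes report something else, mostly with a low value. They report only what shows in the picture. A call takes as long as a camera call. They do not tell look-alikes from the thing itself.
- bot.find_in(query, picture): "rect" ([left, top, right, bottom] in pixels, round what is visible of it).
- bot.trace(query, picture): "mask" (400x640 bool, what is visible of it) and "rect" ([left, top, right, bottom] in pixels, round what is visible of it).
- bot.pinpoint(query, picture): "point" ([column, row] in pixels: a listed point, or the origin of a listed thing).
The state is a dict: "t": time; "q": joint angles; "dq": joint speeds; "joint_efforts": joint torques, N m; "tool_pos": TCP position; "eef_rot": TCP orientation; "ft_force": force on the tool from outside, world axes, zero at the start; "wrist_torque": the same for the moment, N m; "finger_gap": finger opening in m.
Only numpy, scipy, OpenCV 4.12 (cv2) and the standard library are available. Lean on these libraries where they do the work, as an engineer would, in place of code of your own. Each camera call takes 0.05 s, during which the arm holds its last target.

### The job

Take the hook rod from its fork stand and use it to lift the small basket off its pegs deep in the well of the bath, then stand the basket upright in the drain tray and hang the rod back in the fork. Nobody has noted how far the rod's shaft is drawn out, so feel for the bail: knock and press nothing hard, never drop the basket, touch it only with the rod, and leave everything else on the bench where it is.

Things in the scene. Friction and masses are not known exactly. Their poses are not given: they have to be found in the camera images.
- bath: White box with a steel deck, 200 x 200 mm, 130 mm high, fixed. Origin: centre of its underside, z up. The deck is 6 mm thick with a square mouth amid it; the well below is wider than the mouth: own x -42 to 42, y -32 to 32 mm, floor at z 4 mm, so the deck overhangs it 12 mm at both x ends and 2 mm at both y sides.
- mouth (a point): Centre of the mouth of the well, level with the deck's top (130 mm above the table). Mouth 60 x 60 mm, sides along the bath's x and y.
- pegs (a point): Midway between the lowest points of two pegs (5 mm round bar, centre line here, 52 mm above the table) standing out of the well's +x wall at bath y -12 and +12 mm. Here (bath x 25 mm) each dips in a V and rises 6 mm towards the wall (at x 36 mm) and to its free end (x 14 mm). The basket's bar lies in the two Vs.
- basket: Steel basket, 30 (own x) x 40 mm (own y), walls 19 mm high, 0.15 to 0.26 kg, small brass parts inside. Origin: centre of its underside, z up, axes along the bath's at the start. It hangs in the well by its bail and swings freely. To free it raise it 10 to 13 mm, shift it about 33 mm to the bath's -x, clear of pegs and deck, then raise it out.
- bar (a point): Middle of the level cross-bar of the basket's rigid bail (5 mm wire), 46 mm above the basket's underside, bar along the basket's y between uprights at y -18.5 and +18.5 mm. The window under the bar, down to the basket's rim, is 24.5 mm high and 32 mm wide.
- rod: Upright telescopic hook rod, about 0.18 kg. Origin: centre of the underside of its round collar (32 mm across, 8 mm thick), z up. Below: an 11 mm tube to z -45 mm, then an 8 mm shaft ending in a hook of 6 mm bar: a level foot along own +x from the axis to x 16 mm, then a tip pointing up. The foot's centre line is 96 to 126 mm below the origin: not measured, but stiff and unchanging in use.
- grip (a point): On the axis of the rod's 18 x 18 mm square black handle, sides along the rod's x and y; the handle reaches from 32 mm below this point (the collar) to 24 mm above it; this point is 40 mm above the rod's origin. Of the hook: the tip's top is 16 mm above the foot's centre line, the foot's underside 3 mm below it, the free gap between shaft and tip 9 mm.
- stand: Fixed fork stand, base 110 x 100 mm, post at x 50 mm. Level fork, top 140 mm above the table, 8 mm thick. Origin: at table height under the hung rod's place, z up. Slot 15 mm wide, open to own -x (prongs 18 mm wide, ending at x -20 mm), closed at x 21 mm. The collar rests on the prongs. Lift the rod a little, draw it out along -x; hang it back the same way. The hook cannot go up through the slot.
- tray: White fixed drain tray, 150 x 120 mm outside, rim 16 mm high, walls 4 mm, floor 5 mm above the table. Origin: centre of its underside.
- jar_a: Bystander: amber jar with foil-coloured cap, 64 mm across, 85 mm high, origin under its centre.
- jar_b: Bystander: jar like jar_a.
- jar_c: Bystander: smaller amber jar, 56 mm across, 70 mm high.
- spare_basket: Bystander: another basket of the same make, standing on the bench; not to be touched.
- beaker: Bystander: glass beaker, 70 mm across, 90 mm high.
- flask: Bystander: white bottle, 56 mm across, 110 mm high.
- clamp: Bystander: steel clamp boss, 50 x 30 x 30 mm with a black screw.
There are look-alikes about, which are no part of the job. What is meant by the tray is not yellow, and is the larger of those in its own colour.

How it is judged:
On the way, in this order (a step that is already met when the one before it is completed fails the run):
1. the basket hangs on the rod's hook, clear above the deck of the bath (height (world z) of basket above 0.132 m and contact force between rod and basket above 0.5 N), for 0.1 s.
2. the basket stands upright in the tray, off the hook (x of basket in the frame of tray between -0.06 and 0.06 m and y of basket in the frame of tray between -0.045 and 0.045 m and z of basket in the frame of tray below 0.009 m and angle between basket's own z axis and vertical below 0.12 rad and contact force between basket and tray above 0.3 N and contact force between rod and basket below 0.05 N), for 0.2 s.
At the end, for the whole second after the job is handed in: Basket upright (within 0.12 rad), still, on the tray floor and off the hook; rod upright (0.12 rad), still, hung by its collar in the fork: axis at most 14 mm forward or 20 mm back of the stand origin, 12 mm sideways, collar within 6 mm of the fork top (all of step 2 and x of rod in the frame of stand between -0.014 and 0.02 m and y of rod in the frame of stand between -0.012 and 0.012 m and z of rod in the frame of stand between 0.134 and 0.146 m and angle between rod's own z axis and vertical below 0.12 rad and contact force between rod and stand above 0.3 N and linear speed of each of basket, rod below 0.02 m/s); the robot touches nothing.
It fails at once if the basket is pressed, knocked or dropped: more than 20 N between it and the rod, the bath or the tray, or 40 N on it in all (contact force between basket and rod above 20 N or contact force between basket and bath above 20 N or contact force between basket and tray above 20 N or contact force between basket and anything else above 40 N).
It fails at once if the rod presses on the bath with more than 20 N (contact force between rod and bath above 20 N).
It fails at once if the gripper or arm touches the basket (contact force between any of the fingers, the arm and basket above 0.2 N).
It fails at once if the gripper or arm pushes on the bath with more than 15 N (contact force between any of the fingers, the arm and bath above 15 N).
It fails at once if another thing on the bench is moved more than 20 mm (distance of any of jar_a, jar_b, jar_c, spare_basket, beaker, flask, clamp from where it was at the start of the episode above 0.02 m).
It also fails if it takes over 72 s, if anything falls off the work surface, if the arm or the gripper's body presses on something with over 40 N, if the wrist force passes 120 N, or if a joint passes its speed limit or range.

## Working session

There is one attempt and no reset: what is moved stays moved. The work goes in short steps, Python scripts to look and compute and a tool call to move; the robot and the scene stay as the last step left them, time stands still between calls to the robot, and variables do not carry over. Pictures are saved under pics/ and viewed, and the job is handed in when it is done.

Besides the shell and the picture viewer there is one more tool, called after "Emit:" as a command line: name --pt "numbers of a row" for each row, then --argument value for the rest. step_arm: Moves the arm, as the interface text tells. Shift numbers are shares of 50 cm and turn numbers shares of pi/2 rad, none past 1 either way. Its arguments: {"type":"object","properties":{"slide":{"type":"array","items":{"type":"array","items":{"type":"number","minimum":-1,"maximum":1}}},"yaw":{"type":"array","items":{"type":"number","minimum":-1,"maximum":1}},"grip":{"type":"array","items":{"type":"number"}}},"required":["slide","yaw","grip"]}

```bash
ls; mkdir -p pics
cat > h.py <<'E'
import numpy as np, cv2
from rig import bot
def save(s,n,crop=None,sc=1):
    im=s['img']
    if crop: l,t,r,b=crop; im=im[t:b,l:r]
    if sc!=1: im=cv2.resize(im,None,fx=sc,fy=sc,interpolation=cv2.INTER_CUBIC)
    cv2.imwrite('pics/'+n+'.png',im)
def ray(s,u,v):
    d=np.array([(u-s['cx'])/s['fx'],(v-s['cy'])/s['fy'],1.]); R=np.array(s['R']);t=np.array(s['t'])
    return -R.T@t, R.T@d
def atz(s,u,v,z):
    o,d=ray(s,u,v); return o+d*(z-o[2])/d[2]
def cloud(s):
    z=s['range_z']; v,u=np.mgrid[:400,:640]
    c=np.stack([(u-s['cx'])/s['fx']*z,(v-s['cy'])/s['fy']*z,z],-1)
    w=(c-np.array(s['t']))@np.array(s['R']); w[z==0]=np.nan
    return w
def proj(s,X):
    c=np.array(s['R'])@np.array(X)+np.array(s['t']); return [round(float(s['fx']*c[0]/c[2]+s['cx']),1),round(float(s['fy']*c[1]/c[2]+s['cy']),1)]
E
python3 - <<'E'
from h import *
np.set_printoptions(precision=4,suppress=True)
for n in ['scene','top']:
    s=bot.snapshot(n); save(s,n+'1'); print(n,s['fx'],-np.array(s['R']).T@np.array(s['t']))
    for q in ['bath','mouth','pegs','basket','bar','rod','grip','stand','tray']:
        r=bot.find_in(q,s) if q in('bath','basket','rod','stand','tray') else []
        p=bot.pinpoint(q,s)
        print(q,[(np.round(x['rect']),round(x['confidence'],2)) for x in r][:4],[(np.round(x['point'],1),round(x['confidence'],2)) for x in p][:4])
print(bot.get_state())
E
```

```text
pics
scene 378.48406263005904 [ 1.2756 -0.5006  0.8928]
bath [(array([286., 179., 376., 261.]), 0.7)] [(array([400.6, 166.5]), 0.47), (array([283.5, 289.7]), 0.44)]
mouth [] [(array([333.6, 204.2]), 0.76)]
pegs [] [(array([335.4, 224.1]), 0.76)]
basket [] []
bar [] []
rod [(array([384., 147., 393., 188.]), 0.67), (array([284., 176., 375., 268.]), 0.65)] [(array([387.8, 163.5]), 0.69)]
grip [] [(array([388.8, 155.1]), 0.47), (array([405. , 232.8]), 0.43)]
stand [(array([367., 162., 408., 210.]), 0.57)] [(array([381.6, 190.9]), 0.8)]
tray [(array([140., 269., 195., 314.]), 0.94), (array([198., 235., 265., 286.]), 0.88), (array([133., 216., 193., 260.]), 0.58)] [(array([166.9, 288.3]), 0.81), (array([406.1, 233.5]), 0.74), (array([160.9, 238. ]), 0.6), (array([229.2, 261.2]), 0.59)]
top 380.99573967646575 [ 0.422  -0.0149  1.2134]
bath [(array([271., 158., 355., 245.]), 0.72), (array([378., 158., 398., 176.]), 0.65)] [(array([315.7, 206.4]), 0.6), (array([268.1, 260.6]), 0.25)]
mouth [] [(array([313.9, 200.5]), 0.9)]
pegs [] [(array([309.6, 192.3]), 0.58), (array([310.6, 200.3]), 0.33)]
[... 444 characters left out ...]
., 440., 250.]), 0.67), (array([202., 221., 218., 227.]), 0.63), (array([457., 196., 497., 243.]), 0.57), (array([435., 257., 493., 320.]), 0.55)] [(array([462.8, 286.7]), 0.8), (array([413.7, 223.8]), 0.73), (array([480.2, 217.9]), 0.57)]
{'t': 1.5, 'q': array([ 1.1206,  0.353 ,  1.6334, -0.    ,  1.1552, -0.0024]), 'dq': array([ 0.0012, -0.0008,  0.    , -0.0013,  0.0001, -0.0001]), 'joint_efforts': array([ -0.0016, -60.5137, -34.2449,  -0.    ,   0.0009,  -0.    ]), 'tool_pos': array([0.2706, 0.5634, 0.2483]), 'eef_rot': array([ 0.6975,  3.0632, -0.0001]), 'ft_force': array([-0.5359,  0.5066,  0.4486]), 'wrist_torque': array([-0.0134, -0.0095, -0.0042]), 'finger_gap': 0.08550544044775336}
```

View pics/scene1.png

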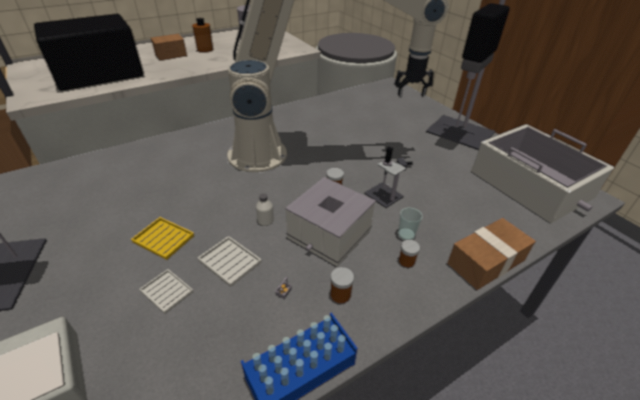

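View pics/top1.png

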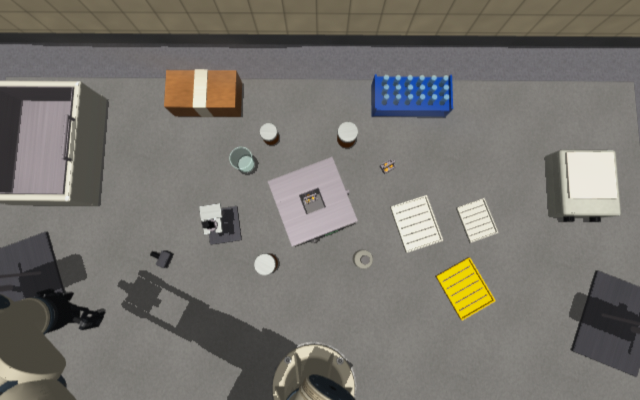

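Run:
```python
from h import *
np.set_printoptions(precision=4,suppress=True)
s=bot.snapshot('top'); save(s,'t2a',(260,150,370,255),6); save(s,'t2b',(190,195,250,250),10)
w=cloud(s)
np.save('w.npy',w)
def rect(mask,name):
    m=mask.astype(np.uint8)
    n,l,st,c=cv2.connectedComponentsWithStats(m); i=1+np.argmax(st[1:,4]); p=w[l==i][:,:2].astype(np.float32)
    print(name,len(p),cv2.minAreaRect(p),np.nanmedian(w[l==i][:,2]))
    return l==i
z=w[...,2]; v,u=np.mgrid[:400,:640]
rect((abs(z-.13)<.008)&(u>255)&(u<375)&(v>145)&(v<260),'deck')
rect((z>.005)&(z<.03)&(u>385)&(u<445)&(v>190)&(v<255),'tray')
rect((abs(z-.14)<.02)&(u>190)&(u<250)&(v>190)&(v<250),'fork')
print(np.round(z[150:250:1,313][::2],3))
for (uu,vv) in [(240,160),(269,133),(347,133),(265,264),(363,259),(387,167),(209,222),(416,223),(162,258)]: print(uu,vv,w[vv,uu])
s2=bot.snapshot('scene'); save(s2,'s2a',(360,135,420,215),7); save(s2,'s2b',(280,170,380,270),6)
```

```text
deck 4408 ((0.5495900511741638, 0.0100201815366745), (0.20040060579776764, 0.2002893090248108), 21.60285186767578) 0.13069645177663222
tray 915 ((0.4936939775943756, -0.3187457323074341), (0.154459610581398, 0.12702731788158417), 19.104408264160156) 0.007404083010638253
fork 481 ((0.49429619312286377, 0.29462379217147827), (0.08113165944814682, 0.060227327048778534), 8.752931594848633) 0.14141435333701535
[-0.001 -0.001 -0.003    nan  0.     0.    -0.002  0.126  0.13   0.134
  0.129  0.127  0.129  0.129  0.131  0.132  0.133  0.128  0.128  0.128
  0.028  0.06   0.061  0.053  0.027  0.029  0.023  0.024  0.022  0.024
  0.027  0.134  0.134  0.132  0.129  0.129  0.131  0.127  0.132  0.127
  0.128  0.134  0.131  0.13   0.104  0.098  0.003  0.    -0.001 -0.   ]
240 160 [0.6935 0.2478 0.0038]
269 133 [0.764  0.1464 0.0718]
347 133 [ 0.7613 -0.0932  0.0872]
265 264 [0.3655 0.1461 0.084 ]
363 259 [ 0.384  -0.1379  0.1085]
387 167 [ 0.6743 -0.2278  0.0055]
209 222 [0.4802 0.2826 0.1984]
416 223 [ 0.4951 -0.3183  0.0014]
162 258 [0.3775 0.4715 0.0318]
```

View pics/t2a.png

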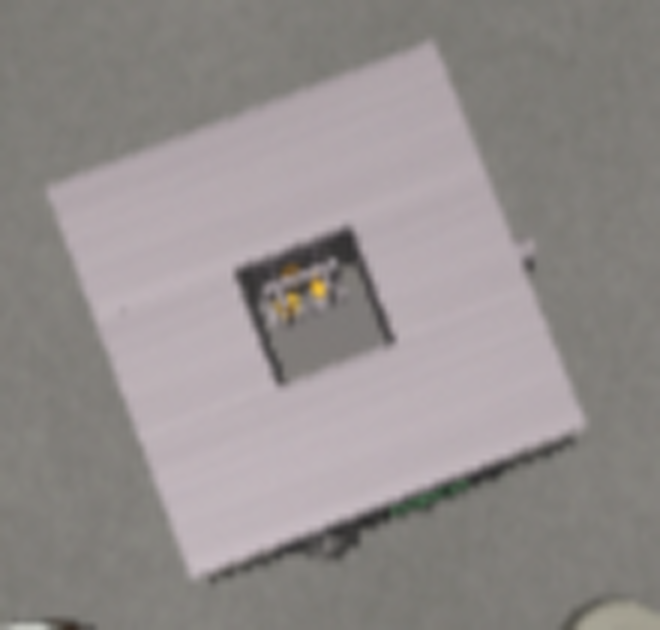

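View pics/t2b.png

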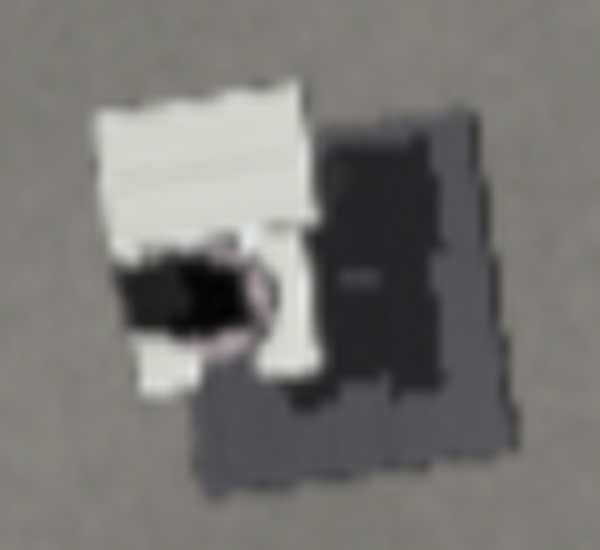

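View pics/s2a.png

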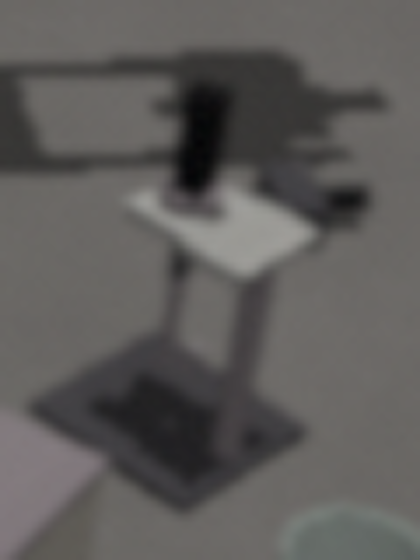

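View pics/s2b.png

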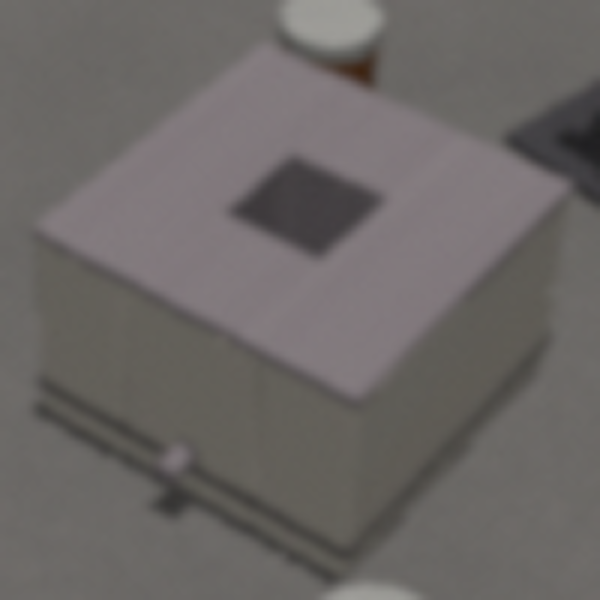

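Run:
```python
from h import *
from scipy.spatial.transform import Rotation as Ro
np.set_printoptions(precision=4,suppress=True)
s=bot.snapshot('wrist'); save(s,'w1')
st=bot.get_state(); Rt=Ro.from_rotvec(st['eef_rot']).as_matrix()
R=np.array(s['R']); c=-R.T@np.array(s['t'])
print(st['t'],s['fx'],Rt); print('cam in tool',Rt.T@(c-st['tool_pos'])); print('cam axes in tool (cols)',Rt.T@R.T)
```

```text
1.65 280.41588998106624 [[-0.9014  0.433  -0.    ]
 [ 0.433   0.9014 -0.    ]
 [ 0.     -0.     -1.    ]]
cam in tool [ 0.0785  0.0011 -0.1256]
cam axes in tool (cols) [[-0.0005 -0.9515 -0.3075]
 [ 1.     -0.0004 -0.0005]
 [ 0.0004 -0.3075  0.9515]]
```

View pics/w1.png

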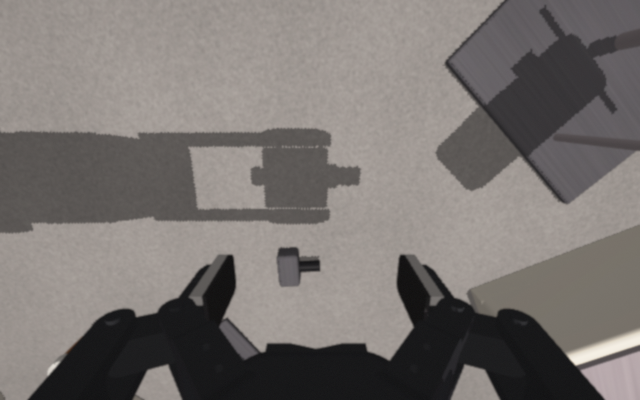

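```bash
cat >> h.py <<'E'
from scipy.spatial.transform import Rotation as Ro
import json
def pose():
    st=bot.get_state(); R=Ro.from_rotvec(st['eef_rot']).as_matrix()
    return np.array(st['tool_pos']),float(np.degrees(np.arctan2(R[1,0],R[0,0]))),st
def plan(p0,f0,p1,f1,n,grip=-1,dec=3):
    """rows from pose (p,phi deg) to pose; prints lists"""
    p=np.array(p0,float);f=f0;S=[];Y=[]
    d=(f1-f0+180)%360-180
    for i in range(n):
        tp=np.array(p0)+(np.array(p1)-np.array(p0))*(i+1)/n
        yw=round(float(-((f0+d*(i+1)/n)-f)/90),dec+1 if dec<4 else dec)
        a=np.radians(f); R=np.array([[np.cos(a),np.sin(a),0],[np.sin(a),-np.cos(a),0],[0,0,-1]])
        sl=np.round(R.T@(tp-p)/.5,dec); p=p+R@sl*.5; f=f-yw*90
        S.append([float(x)+0. for x in sl]);Y.append(yw)
    print(json.dumps(dict(slide=S,yaw=Y,grip=[grip]*n)),'END',np.round(p,4),round(f,2)); return p,f
E
python3 - <<'E'
from h import *
p,f,s=pose(); print(p,f); plan(p,f,[.32,.25,.16],98,8)
E
```

```text
[0.27061288 0.56337438 0.24827919] 154.34244896898412
{"slide": [[-0.045, -0.065, 0.022], [-0.053, -0.06, 0.022], [-0.059, -0.052, 0.022], [-0.066, -0.044, 0.022], [-0.07, -0.037, 0.022], [-0.075, -0.027, 0.022], [-0.077, -0.018, 0.022], [-0.079, -0.008, 0.023]], "yaw": [0.0783, 0.0782, 0.0783, 0.0782, 0.0783, 0.0782, 0.0783, 0.0782], "grip": [-1, -1, -1, -1, -1, -1, -1, -1]} END [0.3202 0.2501 0.1598] 98.0
```

Emit:
step_arm --pt "-0.045 -0.065 0.022" --pt "-0.053 -0.06 0.022" --pt "-0.059 -0.052 0.022" --pt "-0.066 -0.044 0.022" --pt "-0.07 -0.037 0.022" --pt "-0.075 -0.027 0.022" --pt "-0.077 -0.018 0.022" --pt "-0.079 -0.008 0.023" --yaw '[0.0783,0.0782,0.0783,0.0782,0.0783,0.0782,0.0783,0.0782]' --grip '[-1,-1,-1,-1,-1,-1,-1,-1]'

```text
t: 2.45
tool_pos: [0.3204, 0.2488, 0.1597]
eef_rot: [2.066, 2.366, 0.001]
ft_force: [-0.0, 0.5, -0.2]
finger_gap: 0.0853
```

Run:
```python
from h import *
p,f,s=pose(); print(p,f,s['t'])
s=bot.snapshot('wrist'); save(s,'w2')
p,f,s=pose(); print(p,f,s['t'])
```

```text
[0.3203581  0.24875025 0.1596876 ] 97.73783709440366 2.45
[0.31865018 0.24342263 0.15760827] 97.31519429887831 2.5
```

View pics/w2.png

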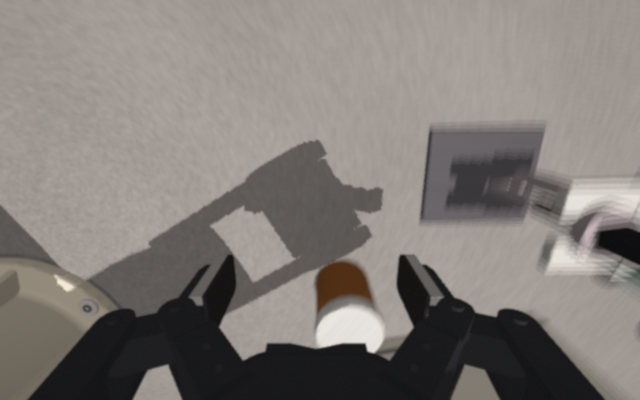

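Run:
```python
from h import *
bot.snapshot('wrist')
s=bot.snapshot('wrist'); save(s,'w3',(400,90,640,290),3)
p,f,st=pose(); print(p,f,st['t'])
for q in ['rod','grip','stand']:
    print(q,[(np.round(x['point'],1),round(x['confidence'],2)) for x in bot.pinpoint(q,s)])
```

```text
[0.31998322 0.24811468 0.15937589] 97.81319271313615 2.6
rod [(array([609.8, 218.6]), 0.92)]
grip []
stand [(array([470.5, 167.8]), 0.77), (array([460.5, 379.8]), 0.27)]
```

View pics/w3.png

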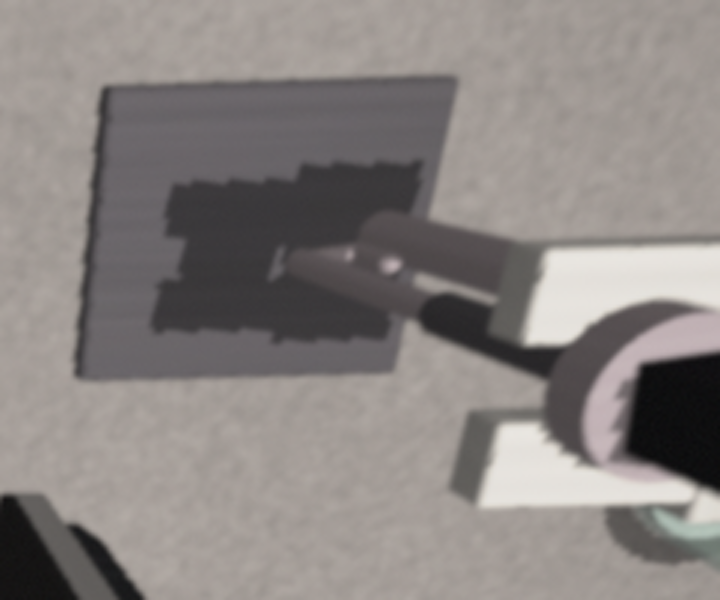

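Run:
```python
from h import *
np.set_printoptions(precision=4,suppress=True)
s=bot.snapshot('wrist')
F=lambda u,v:(400+u/3-.33,90+v/3-.33)
print('base'); B=[atz(s,*F(*c),0.005) for c in [(105,88),(457,77),(393,372),(80,378)]]
for b in B: print(b)
for i in range(4): d=B[(i+1)%4]-B[i]; print(np.linalg.norm(d),np.degrees(np.arctan2(d[1],d[0])))
print('fork');Fk=[atz(s,*F(*c),0.14) for c in [(546,246),(523,345),(500,417),(479,507)]]
for b in Fk: print(b)
w=cloud(s); z=w[...,2]
m=(abs(z-.14)<.004)
v,u=np.nonzero(m&(np.mgrid[:400,:640][1]>500)); print(len(u)); 
p=w[m&(np.mgrid[:400,:640][1]>500)]; print(p[:,:2].min(0),p[:,:2].max(0))
p,f,st=pose(); print(p,f,st['t'],-np.array(s['R']).T@s['t'])
for (u,v) in [(290,262),(350,255),(390,265),(400,300),(340,275),(430,310)]:
    a=F(u,v); print((u,v),w[int(a[1]+.5),int(a[0]+.5)])
```

```text
base
[0.4247 0.3393 0.005 ]
[0.5352 0.3583 0.005 ]
[0.5523 0.2594 0.005 ]
[0.4426 0.2417 0.005 ]
0.11206169612639774 9.758872301719695
0.1003667174591052 -80.16100745072937
0.11120378756883342 -170.8049968316697
0.0992773123368523 100.33811309204356
fork
[0.4541 0.3197 0.14  ]
[0.4578 0.3017 0.14  ]
[0.4595 0.2875 0.14  ]
[0.4633 0.2688 0.14  ]
3804
[0.4491 0.2623] [0.5106 0.3221]
[0.3208 0.2513 0.1603] 98.09720925178804 2.8 [0.3105 0.3299 0.2861]
(290, 262) [0.5006 0.2931 0.0074]
(350, 255) [0.5147 0.2987 0.0144]
(390, 265) [0.5161 0.2997 0.031 ]
(400, 300) [ 0.5494  0.284  -0.0003]
(340, 275) [0.4894 0.297  0.0472]
(430, 310) [0.5608 0.2824 0.0001]
```

Run:
```python
from h import *
p,f,s=pose(); print(p,f,s['t']); plan(p,f,[.492,.221,.21],100,5)
```

```text
[0.32077015 0.25131009 0.16030635] 98.09720925178804 2.8
{"slide": [[-0.022, 0.066, -0.02], [-0.022, 0.066, -0.02], [-0.022, 0.066, -0.02], [-0.023, 0.066, -0.02], [-0.024, 0.065, -0.019]], "yaw": [-0.0042, -0.0043, -0.0042, -0.0042, -0.0042], "grip": [-1, -1, -1, -1, -1]} END [0.492  0.2208 0.2098] 100.0
```

Emit:
step_arm --pt "-0.022 0.066 -0.03" --pt "-0.022 0.066 -0.03" --pt "-0.022 0.066 -0.02" --pt "-0.023 0.066 -0.01" --pt "-0.024 0.065 -0.01" --pt "0 0 0" --pt "0 0 0" --yaw '[-0.004,-0.004,-0.004,-0.004,-0.004,0,0]' --grip '[-1,-1,-1,-1,-1,-1,-1]'

```text
t: 3.5
tool_pos: [0.4915, 0.22, 0.2096]
eef_rot: [-2.023, -2.404, 0.0]
ft_force: [0.0, -0.4, -0.8]
finger_gap: 0.0853
```

Run:
```python
from h import *
np.set_printoptions(precision=4,suppress=True)
s=bot.snapshot('wrist'); save(s,'w4')
p,f,st=pose(); print(p,f,st['t'],-np.array(s['R']).T@s['t'])
w=cloud(s); np.save('w4.npy',w); z=w[...,2]
m=(z>.196)&(z<.212)&(np.hypot(w[...,0]-.478,w[...,1]-.298)<.04)
q=w[m][:,:2].astype(np.float32); print('handle top',len(q),np.nanmedian(w[m][:,2]),cv2.minAreaRect(q))
m=(abs(z-.14)<.004); q=w[m][:,:2].astype(np.float32); print('fork',len(q),cv2.minAreaRect(q))
for n in ['rod','grip','stand']:
    print(n,[(np.round(x['point'],1),round(x['confidence'],2)) for x in bot.pinpoint(n,s)])
```

```text
[0.4906 0.2199 0.2094] 99.86118710222394 3.55 [0.4789 0.2985 0.3353]
handle top 1595 0.20401374132029632 ((0.476213663816452, 0.29081979393959045), (0.01797858066856861, 0.01803969219326973), 16.858705520629883)
fork 7912 ((0.4940538704395294, 0.29344409704208374), (0.08151531964540482, 0.05990324541926384), 9.713438987731934)
rod [(array([310.6, 122.7]), 0.66)]
grip [(array([308.1, 125.9]), 0.69), (array([467.3, 200.6]), 0.26)]
stand []
```

View pics/w4.png

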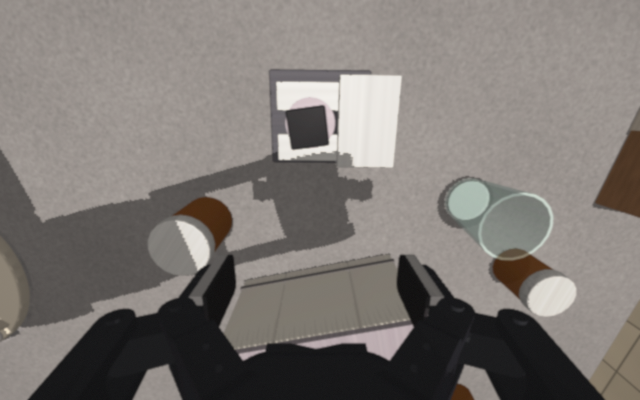

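Run:
```python
from h import *
p,f,s=pose()
p,f=plan(p,f,[.488,.225,.25],101,1)
p,f=plan(p,f,[.4762,.2908,.25],106.9,2)
p,f=plan(p,f,[.4762,.2908,.178],106.9,2)
```

```text
{"slide": [[0.011, -0.002, -0.081]], "yaw": [-0.0124], "grip": [-1]} END [0.4883 0.2249 0.25  ] 101.0
{"slide": [[0.067, 0.001, 0.0], [0.067, 0.004, 0.0]], "yaw": [-0.0328, -0.0327], "grip": [-1, -1]} END [0.4762 0.2909 0.25  ] 106.9
{"slide": [[0.0, 0.0, 0.072], [0.0, 0.0, 0.072]], "yaw": [-0.0, -0.0], "grip": [-1, -1]} END [0.4762 0.2909 0.178 ] 106.9
```

Emit:
step_arm --pt "0.011 -0.002 -0.081" --pt "0.067 0.001 0" --pt "0.067 0.004 0" --pt "0 0 0" --pt "0 0 0.06" --pt "0 0 0.06" --pt "0 0 0.024" --pt "0 0 0" --yaw '[-0.0124,-0.0328,-0.0327,0,0,0,0,0]' --grip '[-1,-1,-1,-1,-1,-1,-1,-1]'

```text
t: 4.5
tool_pos: [0.4762, 0.2896, 0.1767]
eef_rot: [-1.872, -2.521, 0.006]
ft_force: [-0.0, 0.7, 0.3]
finger_gap: 0.0855
```

Run:
```python
from h import *
s=bot.snapshot('wrist'); save(s,'w5')
p,f,st=pose(); print(p,f,st['t'],st['ft_force'])
```

```text
[0.47713044 0.29006951 0.17814276] 106.81029010273811 4.55 [-0.01394077  0.04290001 -0.78358847]
```

View pics/w5.png

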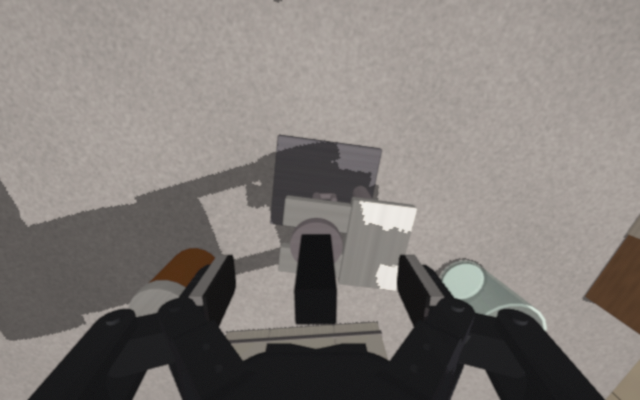

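Emit:
step_arm --pt "0 0 0" --pt "0 0 0" --pt "0 0 0" --pt "0 0 0" --pt "0 0 0" --pt "0 0 0" --yaw '[0,0,0,0,0,0]' --grip '[1,1,1,1,1,1]'

```text
t: 5.15
tool_pos: [0.4777, 0.2905, 0.1787]
eef_rot: [1.873, 2.522, 0.001]
ft_force: [-0.8, -0.4, 4.1]
finger_gap: 0.0176
```

Run:
```python
from h import *
s=bot.snapshot('wrist'); save(s,'w6')
p,f,st=pose(); print(p,f,st['t'],st['ft_force'],st['finger_gap'])
```

```text
[0.4776904  0.29048323 0.1787193 ] 106.8132239826867 5.2 [-1.26127018 -0.07515446  5.70673573] 0.017225823556103005
```

View pics/w6.png

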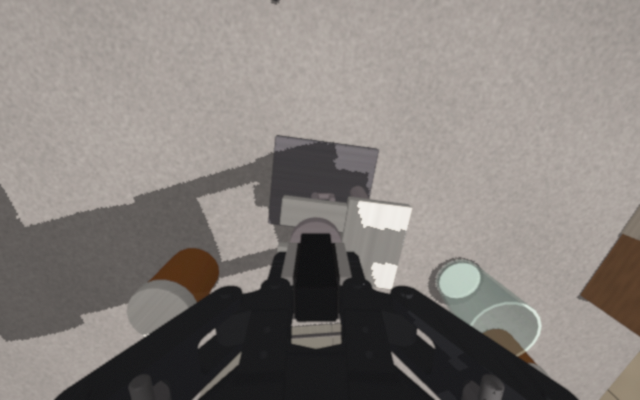

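Emit:
step_arm --pt "0 0 -0.008" --pt "0 0 -0.008" --pt "0 0 0" --pt "0.0025 -0.02 0" --pt "0.0035 -0.028 0" --pt "0.0035 -0.028 0" --pt "0.0035 -0.028 0" --pt "0.0045 -0.036 0" --yaw '[0,0,0,0,0,0,0,0]' --grip '[1,1,1,1,1,1,1,1]'

```text
t: 6.0
tool_pos: [0.4067, 0.2783, 0.1863]
eef_rot: [1.873, 2.522, 0.0]
ft_force: [0.4, 0.6, -2.4]
finger_gap: 0.0171
```

Run:
```python
from h import *
s=bot.snapshot('scene'); save(s,'s3',(340,110,440,210),7)
p,f,st=pose(); print(p,f,st['t'],st['ft_force'],st['wrist_torque'],st['finger_gap'])
print(proj(s,p))
```

```text
[0.40357248 0.27717727 0.18580837] 106.81591113138413 6.05 [-4.56913738 -0.91653431 -1.94985233] [-0.11941749  0.2331026   0.01192433] 0.017603768261420318
[373.5, 143.9]
```

View pics/s3.png

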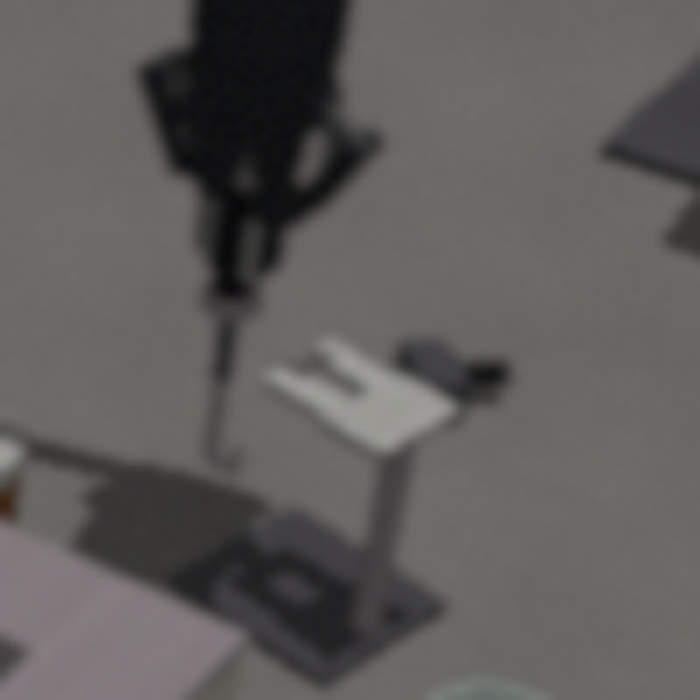

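Run:
```python
from h import *
from scipy.optimize import least_squares
s=bot.snapshot('scene'); save(s,'s4',(350,130,400,190),12)
p,f,st=pose(); print(p,f,st['t'],st['ft_force'])
for uv in [(370.3,175.),(372.9,153.3)]:
    o,d=ray(s,*uv)
    # closest z on vertical line
    r=least_squares(lambda x:(o+d*x[0])[:]-np.array([p[0],p[1],x[1]]),[1.2,.1]); print(uv,r.x, np.linalg.norm(r.fun))
    print(proj(s,[p[0],p[1],p[2]-.0387]))
```

```text
[0.40502871 0.27764376 0.18605322] 106.86318593972007 6.1 [-0.09111294  0.38996706 -1.7517533 ]
(370.3, 175.0) [1.42396564 0.05071349] 0.0018402844476584398
[372.6, 153.2]
(372.9, 153.3) [1.3613638  0.14726053] 0.0009787788277489788
[372.6, 153.2]
```

View pics/s4.png

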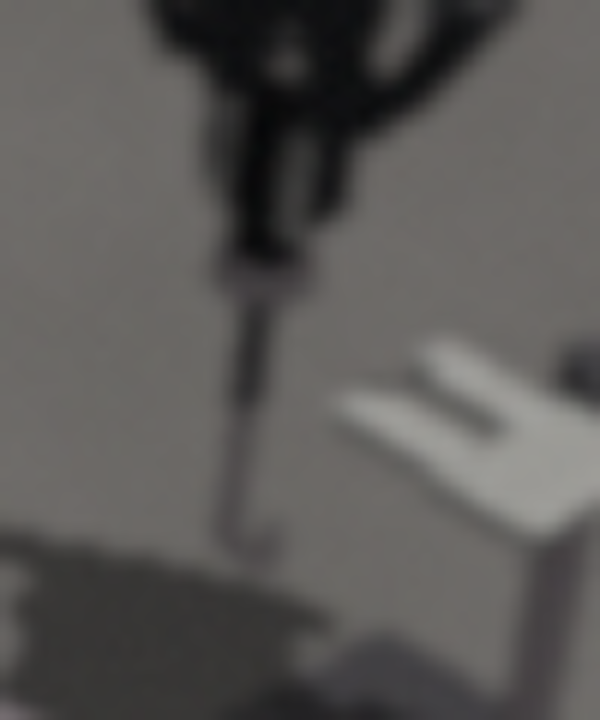

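Emit:
step_arm --pt "0.007 -0.024 0.016" --pt "0.007 -0.024 0.02" --pt "0 0 0.02" --pt "0 0 0.016" --pt "0 0 0" --pt "0 0 0" --yaw '[0,0,0,0,0,0]' --grip '[1,1,1,1,1,1]'

```text
t: 6.7
tool_pos: [0.3833, 0.2783, 0.1499]
eef_rot: [-1.873, -2.522, 0.001]
ft_force: [-0.2, 0.8, -1.6]
finger_gap: 0.0172
```

Emit:
step_arm --pt "0 0 0.004" --pt "0 0 0.002" --pt "0 0 0" --yaw '[0,0,0]' --grip '[1,1,1]'

```text
t: 7.0
tool_pos: [0.3832, 0.2783, 0.1473]
eef_rot: [1.873, 2.522, 0.0]
ft_force: [0.1, 0.2, -0.4]
finger_gap: 0.0172
```

Emit:
step_arm --pt "0 0 0.002" --pt "0 0 0.002" --pt "0 0 0" --yaw '[0,0,0]' --grip '[1,1,1]'

```text
t: 7.3
tool_pos: [0.383, 0.2783, 0.1452]
eef_rot: [-1.873, -2.522, 0.0]
ft_force: [-0.4, -0.2, -2.4]
finger_gap: 0.0174
```

Emit:
step_arm --pt "0 0 0.002" --pt "0 0 0" --yaw '[0,0]' --grip '[1,1]'

```text
t: 7.5
tool_pos: [0.383, 0.2783, 0.1442]
eef_rot: [-1.873, -2.522, 0.0]
ft_force: [-1.0, -0.7, -1.7]
finger_gap: 0.0177
```

Emit:
step_arm --pt "0 0 0.002" --pt "0 0 0" --yaw '[0,0]' --grip '[1,1]'

```text
t: 7.7
tool_pos: [0.383, 0.2783, 0.1432]
eef_rot: [-1.873, -2.522, 0.0]
ft_force: [0.3, -0.6, -2.1]
finger_gap: 0.0171
```

Emit:
step_arm --pt "0 0 0.002" --pt "0 0 0" --yaw '[0,0]' --grip '[1,1]'

```text
t: 7.9
tool_pos: [0.383, 0.2783, 0.1422]
eef_rot: [-1.873, -2.522, 0.0]
ft_force: [-0.4, 0.3, -1.8]
finger_gap: 0.0172
```

Emit:
step_arm --pt "0 0 0.002" --pt "0 0 0" --yaw '[0,0]' --grip '[1,1]'

```text
t: 8.1
tool_pos: [0.383, 0.2782, 0.1412]
eef_rot: [-1.873, -2.522, 0.0]
ft_force: [-0.5, 0.3, -2.2]
finger_gap: 0.0173
```

Emit:
step_arm --pt "0 0 0.002" --pt "0 0 0" --yaw '[0,0]' --grip '[1,1]'

```text
t: 8.3
tool_pos: [0.3831, 0.2783, 0.1404]
eef_rot: [1.873, 2.522, 0.0]
ft_force: [0.1, 0.5, -0.5]
finger_gap: 0.017
```

Emit:
step_arm --pt "0 0 0.002" --pt "0 0 0" --yaw '[0,0]' --grip '[1,1]'

```text
t: 8.5
tool_pos: [0.3833, 0.2785, 0.1401]
eef_rot: [1.873, 2.522, 0.001]
ft_force: [-2.1, -1.1, 9.9]
finger_gap: 0.0172
```

Run:
```python
from h import *
p,f,s=pose()
p,f=plan(p,f,[.383,.278,.30],f,4,1)
p,f=plan(p,f,[.578,-.063,.30],111,8,1)
```

```text
{"slide": [[0.0, 0.0, -0.08], [0.0, 0.0, -0.08], [-0.001, -0.001, -0.08], [0.0, 0.0, -0.08]], "yaw": [-0.0, -0.0, -0.0, -0.0], "grip": [1, 1, 1, 1]} END [0.383  0.2779 0.3001] 106.81
{"slide": [[-0.096, 0.022, 0.0], [-0.096, 0.021, 0.0], [-0.096, 0.02, 0.0], [-0.096, 0.02, 0.0], [-0.096, 0.018, 0.0], [-0.097, 0.018, 0.0], [-0.097, 0.017, 0.0], [-0.097, 0.016, 0.0]], "yaw": [-0.0058, -0.0058, -0.0059, -0.0058, -0.0058, -0.0058, -0.0058, -0.0059], "grip": [1, 1, 1, 1, 1, 1, 1, 1]} END [ 0.5782 -0.0631  0.3001] 111.0
```

Emit:
step_arm --pt "0 0 -0.04" --pt "0 0 -0.08" --pt "0 0 -0.1" --pt "0 0 -0.1" --yaw '[0,0,0,0]' --grip '[1,1,1,1]'

```text
t: 8.9
tool_pos: [0.3825, 0.2779, 0.3007]
eef_rot: [-1.873, -2.522, 0.002]
ft_force: [0.7, 0.9, -1.5]
finger_gap: 0.0172
```

Emit:
step_arm --pt "-0.096 0.022 0" --pt "-0.096 0.021 0" --pt "-0.096 0.02 0" --pt "-0.096 0.02 0" --pt "-0.096 0.018 0" --pt "-0.097 0.018 0" --pt "-0.097 0.017 0" --pt "-0.097 0.016 0" --yaw '[-0.006,-0.006,-0.006,-0.006,-0.006,-0.006,-0.006,-0.006]' --grip '[1,1,1,1,1,1,1,1]'

```text
t: 9.7
tool_pos: [0.5792, -0.0646, 0.2991]
eef_rot: [-1.776, -2.591, -0.0]
ft_force: [0.4, 0.8, -0.9]
finger_gap: 0.0174
```

Emit:
step_arm --pt "0 0 0" --pt "0 0 0" --pt "0 0 0" --pt "0 0 0" --yaw '[0,0,0,0]' --grip '[1,1,1,1]'

```text
t: 10.1
tool_pos: [0.5781, -0.0614, 0.2993]
eef_rot: [-1.775, -2.592, -0.0]
ft_force: [0.2, 0.0, -2.3]
finger_gap: 0.0171
```

Run:
```python
from h import *
np.set_printoptions(precision=4,suppress=True)
s=bot.snapshot('wrist'); save(s,'w7')
p,f,st=pose(); print(p,f,st['t'],st['ft_force'])
w=cloud(s); z=w[...,2]
for q in ['mouth','pegs','bar','basket','bath']:
    print(q,[(np.round(x['point'],1),round(x['confidence'],2)) for x in bot.pinpoint(q,s)])
m=(abs(z-.13)<.006); q=w[m]; print(len(q),np.median(q[:,2]),cv2.minAreaRect(q[:,:2].astype(np.float32)))
np.save('w7.npy',w)
import pickle; pickle.dump({k:s[k] for k in s},open('w7.pkl','wb'))
```

```text
[ 0.5782 -0.0614  0.2994] 111.2164661374911 10.15 [-0.5499  0.2648 -1.9172]
mouth [(array([314.7, 117.5]), 0.6)]
pegs [(array([335.5, 111.2]), 0.91)]
bar [(array([336.3, 116. ]), 0.94), (array([417. , 225.8]), 0.7)]
basket [(array([330.6, 113.9]), 0.56)]
bath [(array([312.9, 113.3]), 0.6)]
38235 0.13013834768745505 ((0.5494216680526733, 0.008476391434669495), (0.20068694651126862, 0.2006290704011917), 21.667661666870117)
```

View pics/w7.png

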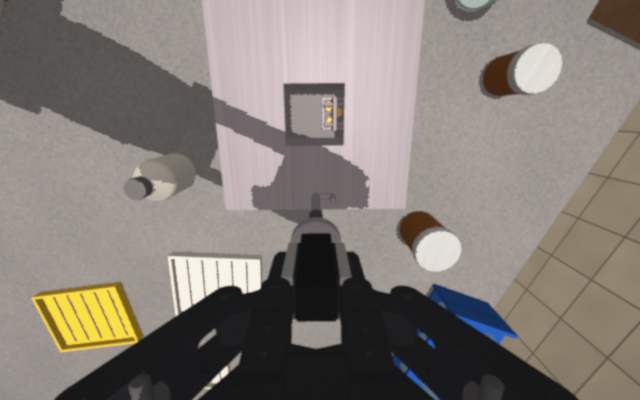

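Run:
```python
from h import *
import pickle
np.set_printoptions(precision=4,suppress=True)
s=pickle.load(open('w7.pkl','rb')); save(s,'w7c',(275,75,355,150),9); save(s,'w7d',(290,180,350,240),10)
w=np.load('w7.npy'); z=w[...,2]
# mouth hole
sub=np.zeros_like(z,bool); sub[78:152,278:352]=True
m=sub&(z<.12); q=w  # hole pixels -> project to z=.13 plane
v,u=np.nonzero(m); P=np.array([atz(s,a,b,.13)[:2] for a,b in zip(u,v)]).astype(np.float32)
print('mouth',len(u),cv2.minAreaRect(P))
p,f=np.array([.5782,-.0614,.2994]),111.2
print('pred axis foot',proj(s,[p[0],p[1],p[2]-.1374])); a=np.radians(f-90); print('pred tip top',proj(s,[p[0]+.016*np.cos(a),p[1]+.016*np.sin(a),p[2]-.1374+.016]),'tip foot end',proj(s,[p[0]+.019*np.cos(a),p[1]+.019*np.sin(a),p[2]-.1374]))
yb=np.radians(21.67); c=np.array([.5494,.0085]); ex=np.array([np.cos(yb),np.sin(yb)]);ey=np.array([-ex[1],ex[0]])
for nm,x,y,zz in [('bar-',25,-18.5,57.7),('bar+',25,18.5,57.7),('mouth++',30,30,130),('mouth--',-30,-30,130)]: 
    b=c+ex*x/1e3+ey*y/1e3; print(nm,proj(s,[*b,zz/1e3]))
# bar from depth
m=sub&(z>.05)&(z<.07); q=w[m]; d=(q[:,:2]-c); print('z 50-70',len(q),np.c_[d@ex,d@ey,q[:,2]][::6]*1e3)
```

```text
mouth 3580 ((0.5494439005851746, 0.008543610572814941), (0.05884881317615509, 0.05851326510310173), 21.180845260620117)
pred axis foot [315.1, 196.7]
pred tip top [332.3, 201.7] tip foot end [334.5, 196.7]
bar- [333.9, 129.8]
bar+ [334.2, 98.8]
mouth++ [344.1, 82.9]
mouth-- [285.0, 146.0]
z 50-70 418 [[ -3.1637  31.2896  69.3463]
 [  8.603   31.1978  69.2119]
 [ 16.8723  31.1871  68.4229]
 [ 24.0626  31.2719  66.5193]
 [ 31.1231  31.1586  67.1908]
 [-33.5948  31.1897  59.5368]
 [-26.4238  31.2125  58.3914]
 [-19.168   31.1851  57.9125]
 [-11.8755  31.1238  57.8854]
 [ -4.6087  31.1632  56.5068]
 [  2.7129  31.2533  54.4387]
 [ 10.0902  31.246   53.6738]
 [ 17.4493  31.1492  54.1174]
 [ 24.8849  31.1686  52.9871]
 [ 32.2598  31.0905  53.1771]
 [ 24.59    20.4627  59.83  ]
 [ 26.9675  19.2466  60.9997]
 [ 23.3966  17.0257  59.9702]
 [ 25.7338  15.788   61.9203]
 [ 35.8078  14.6558  58.5627]
 [ 18.6049  13.657   58.075 ]
 [ 25.8725  13.5362  60.1885]
 [ 33.2815  13.4884  59.597 ]
 [ 15.9824  12.41    62.3963]
 [ 24.5864  12.36    61.389 ]
 [ 32.0582  12.3343  59.7889]
 [ 14.8094  11.294
[... 602 characters left out ...]
 59.9174]
 [ 18.7009 -11.2792  59.1605]
 [ 26.2217 -11.329   59.5237]
 [ 33.7439 -11.3868  59.6919]
 [ 17.4475 -12.4801  59.2022]
 [ 24.9274 -12.493   60.3716]
 [ 32.5593 -12.6149  59.089 ]
 [ 16.1824 -13.6715  59.4937]
 [ 23.6618 -13.6751  60.7759]
 [ 31.4329 -13.8892  57.6593]
 [ 24.9982 -14.9564  59.6599]
 [ 22.5858 -17.467   58.1013]
 [ 24.9703 -18.5546  60.7859]
 [-32.5516 -30.7691  57.0736]
 [-24.9057 -30.9276  56.0891]
 [-17.0793 -30.842   57.7013]
 [ -9.3491 -30.8377  58.4453]
 [ -1.6516 -30.8422  59.0933]
 [  6.0202 -30.8642  59.5543]
 [ 13.6757 -30.8961  59.9087]
 [ 21.2392 -30.7856  61.7607]
 [ 28.8829 -30.8827  61.425 ]
 [-35.3437 -30.9748  67.6146]
 [-27.7026 -30.8852  69.1943]]
```

View pics/w7c.png

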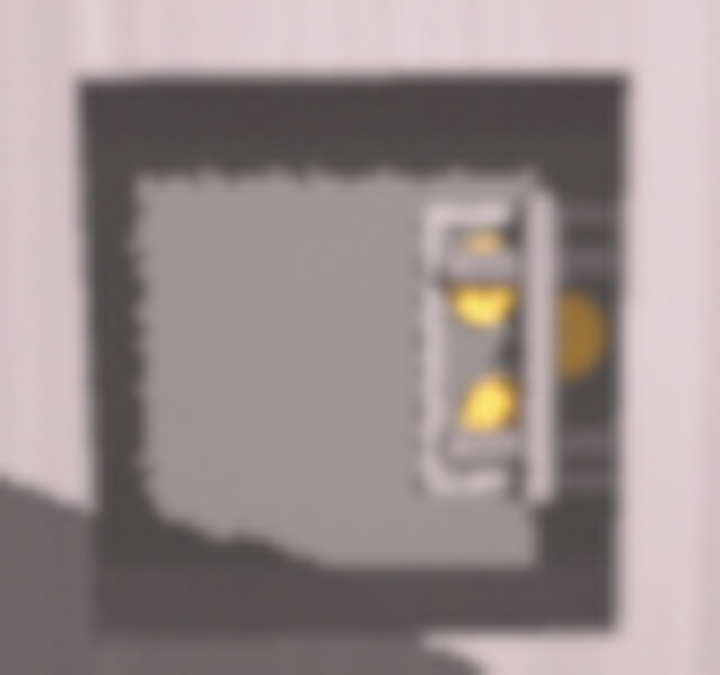

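View pics/w7d.png

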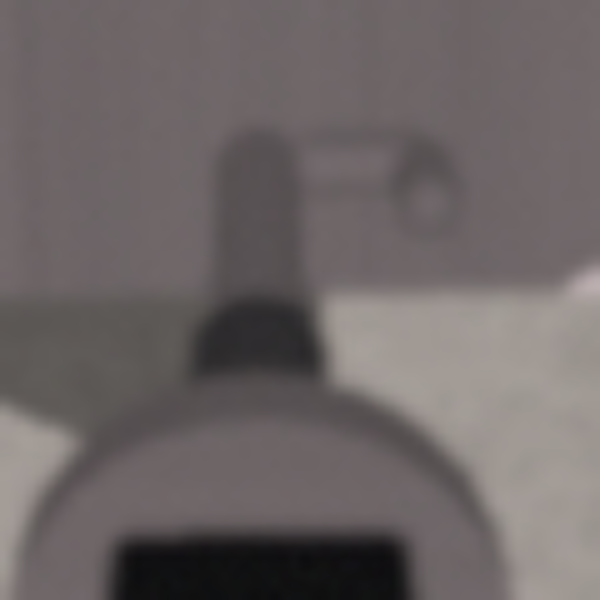

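```bash
cat >> h.py <<'E'
C=np.array([.5494,.0085]);yb=np.radians(21.5);EX=np.array([np.cos(yb),np.sin(yb)]);EY=np.array([-EX[1],EX[0]])
def bath(x,y,z): return [*(C+EX*x/1e3+EY*y/1e3),z]
def inbath(p): d=np.array(p)[:2]-C; return np.round([d@EX*1e3,d@EY*1e3,p[2]*1e3],1)
E
python3 - <<'E'
from h import *
p,f,s=pose()
p,f=plan(p,f,bath(-4,.5,.30),111.5,2,1)
E
```

```text
{"slide": [[0.077, -0.006, -0.001], [0.077, -0.005, 0.0]], "yaw": [-0.0018, -0.0018], "grip": [1, 1]} END [0.5455 0.0077 0.3   ] 111.5
```

Emit:
step_arm --pt "0.077 -0.006 -0.001" --pt "0.077 -0.005 0" --pt "0 0 0" --pt "0 0 0" --pt "0 0 0" --yaw '[-0.0018,-0.0018,0,0,0]' --grip '[1,1,1,1,1]'

```text
t: 10.9
tool_pos: [0.5461, 0.0069, 0.3]
eef_rot: [1.768, 2.596, 0.0]
ft_force: [-1.0, -0.5, -1.9]
finger_gap: 0.0174
```

Run:
```python
from h import *
s=bot.snapshot('wrist'); save(s,'w8',(220,120,420,320),3)
p,f,st=pose(); print(inbath(p),f,st['t'],st['ft_force'])
```

```text
[ -3.7  -0.5 299.9] 111.43568447366964 10.95 [-0.02930566 -0.0437402  -1.34392396]
```

View pics/w8.png

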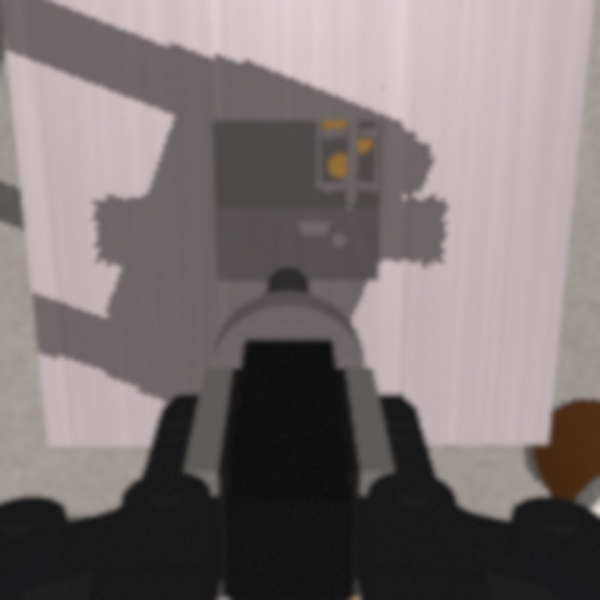

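Emit:
step_arm --pt "0.002 0 0.03" --pt "0 0 0.05" --pt "0 0 0.05" --pt "0 0 0.05" --pt "0 0 0.02" --pt "0 0 0" --pt "0 0 0" --yaw '[0,0,0,0,0,0,0]' --grip '[1,1,1,1,1,1,1]'

```text
t: 11.65
tool_pos: [0.546, 0.0078, 0.2006]
eef_rot: [1.769, 2.595, 0.001]
ft_force: [-0.2, 0.5, -1.8]
finger_gap: 0.0174
```

Run:
```python
from h import *
p,f,st=pose(); print(inbath(p),f,st['t'],st['ft_force'])
```

```text
[ -3.4   0.6 200.6] 111.43113570882457 11.65 [-0.23164416  0.48237153 -1.82819283]
```

Emit:
step_arm --pt "0 0 0.02" --pt "0 0 0.02" --pt "0 0 0.0136" --pt "0 0 0" --pt "0 0 0" --yaw '[0,0,0,0,0]' --grip '[1,1,1,1,1]'

```text
t: 12.15
tool_pos: [0.5452, 0.0082, 0.1728]
eef_rot: [-1.769, -2.596, 0.0]
ft_force: [-0.2, 1.1, -1.3]
finger_gap: 0.0172
```

Run:
```python
from h import *
p,f,st=pose(); print(inbath(p),f,st['t'],st['ft_force'])
```

```text
[ -4.    1.3 172.8] 111.46277833125765 12.15 [-0.20547764  1.08681887 -1.26128222]
```

Emit:
step_arm --pt "-0.001 0.006 -0.002" --pt "0 0.006 0" --pt "0 0.006 0" --pt "0 0 0" --yaw '[0,0,0,0]' --grip '[1,1,1,1]'

```text
t: 12.55
tool_pos: [0.5545, 0.0112, 0.1742]
eef_rot: [1.769, 2.596, 0.001]
ft_force: [0.3, -1.1, -2.3]
finger_gap: 0.017
```

Run:
```python
from h import *
p,f,st=pose(); print(inbath(p),f,st['t'],st['ft_force'],st['wrist_torque'])
s=bot.snapshot('wrist'); save(s,'w9',(220,120,420,320),3)
p,f,st=pose(); print(inbath(p),f,st['t'],st['ft_force'],st['wrist_torque'])
```

```text
[  5.8   0.6 174.2] 111.46736258274532 12.55 [ 0.30863331 -1.10701789 -2.33264504] [ 0.03142551 -0.08845077 -0.00988172]
[  5.4   0.7 174.1] 111.46598623883008 12.6 [ 0.70784687 -0.38601932 -2.22336049] [-0.0062478  -0.00154953 -0.03012737]
```

View pics/w9.png

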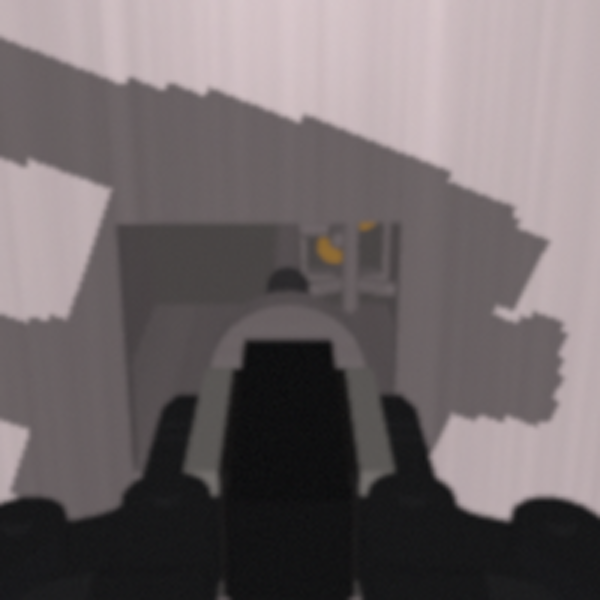

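Free so far, with no contact and the bar still undisturbed just right of the shaft. Going on beneath it.

Emit:
step_arm --pt "0 0.007 0" --pt "0 0.008 0" --pt "0 0.006 0" --pt "0 0 0" --pt "0 0 0" --yaw '[0,0,0,0,0]' --grip '[1,1,1,1,1]'

```text
t: 13.1
tool_pos: [0.5636, 0.0149, 0.1739]
eef_rot: [-1.769, -2.596, 0.0]
ft_force: [1.1, 0.2, -2.1]
finger_gap: 0.0176
```

Run:
```python
from h import *
p,f,st=pose(); print(inbath(p),f,st['t'],st['ft_force'],st['wrist_torque'])
```

```text
[ 15.6   0.7 173.9] 111.46095939599181 13.1 [ 1.1003972   0.21672178 -2.13537133] [ 0.02939483  0.00848678 -0.02773203]
```

Emit:
step_arm --pt "0 0.001 -0.006" --pt "0 0 -0.008" --pt "0 0 -0.008" --pt "0 0 -0.003" --pt "0 0 0" --yaw '[0,0,0,0,0]' --grip '[1,1,1,1,1]'

```text
t: 13.6
tool_pos: [0.5643, 0.015, 0.187]
eef_rot: [1.769, 2.596, 0.001]
ft_force: [0.6, -0.8, -1.1]
finger_gap: 0.0174
```

Emit:
step_arm --pt "0 0 -0.003" --pt "0 0 -0.003" --pt "0 0 -0.003" --pt "0 0 -0.003" --pt "0 0 0" --yaw '[0,0,0,0,0]' --grip '[1,1,1,1,1]'

```text
t: 14.1
tool_pos: [0.564, 0.015, 0.1925]
eef_rot: [-1.769, -2.596, 0.0]
ft_force: [-0.3, 0.1, -4.0]
finger_gap: 0.0174
```

Run:
```python
from h import *
p,f,st=pose(); print(inbath(p),f,st['t'],st['ft_force'],st['wrist_torque'])
s=bot.snapshot('wrist'); save(s,'w10',(220,120,420,320),3)
p,f,st=pose(); print(inbath(p),f,st['t'],st['ft_force'],st['wrist_torque'])
```

```text
[ 16.    0.7 192.5] 111.45733511191347 14.1 [-0.27346189  0.13621797 -3.97177744] [-0.03957741 -0.04060715  0.02573472]
[ 16.    0.7 192.4] 111.45974522352522 14.15 [ 0.75907094  0.15719521 -3.86548196] [-0.022847    0.03905241 -0.02517726]
```

View pics/w10.png

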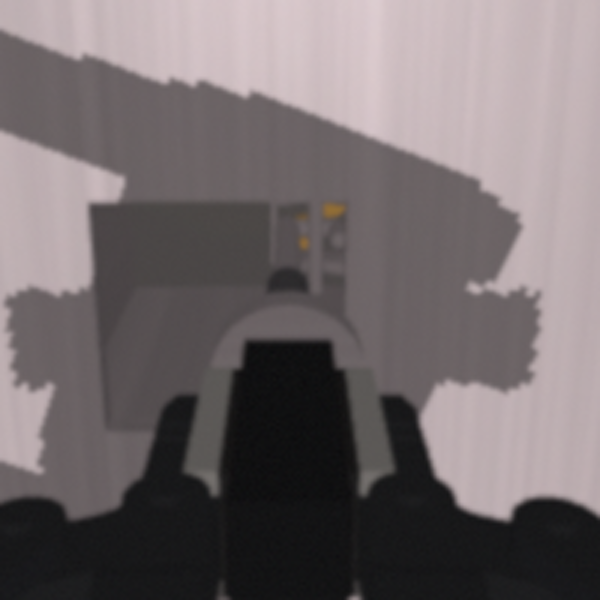

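Emit:
step_arm --pt "0 0 -0.004" --pt "0 0 -0.005" --pt "0 0 -0.005" --pt "0 0 -0.003" --pt "0 0 0" --yaw '[0,0,0,0,0]' --grip '[1,1,1,1,1]'

```text
t: 14.65
tool_pos: [0.5643, 0.0151, 0.2013]
eef_rot: [1.769, 2.596, 0.001]
ft_force: [0.6, -0.3, -4.0]
finger_gap: 0.0173
```

Run:
```python
from h import *
p,f,st=pose(); print(inbath(p),f,st['t'],st['ft_force'],st['wrist_torque'])
```

```text
[ 16.3   0.6 201.3] 111.4602479889977 14.65 [ 0.60794451 -0.2604728  -3.98003933] [-0.00643512  0.03588077  0.00216612]
```

Emit:
step_arm --pt "0 -0.004 0" --pt "0 -0.008 0" --pt "0 -0.012 0" --pt "0 -0.012 0" --pt "0 -0.012 0" --pt "0 -0.01 0" --pt "0 -0.006 0" --pt "0 -0.002 0" --yaw '[0,0,0,0,0,0,0,0]' --grip '[1,1,1,1,1,1,1,1]'

```text
t: 15.45
tool_pos: [0.5331, 0.0028, 0.2011]
eef_rot: [1.769, 2.596, -0.0]
ft_force: [-0.9, -0.4, -4.2]
finger_gap: 0.0176
```

Emit:
step_arm --pt "0 0 0" --pt "0 0 0" --pt "0 0 0" --pt "0 0 0" --yaw '[0,0,0,0]' --grip '[1,1,1,1]'

```text
t: 15.85
tool_pos: [0.5335, 0.003, 0.201]
eef_rot: [1.769, 2.596, 0.0]
ft_force: [-0.3, -0.2, -4.2]
finger_gap: 0.0173
```

Run:
```python
from h import *
s=bot.snapshot('wrist'); save(s,'w11',(220,120,420,320),3)
s=bot.snapshot('top'); save(s,'t11',(270,150,360,240),7)
p,f,st=pose(); print(inbath(p),f,st['t'],st['ft_force'],st['wrist_torque'])
```

```text
[-16.8   0.7 200.9] 111.46345475573408 15.95 [-0.26379275 -0.33409486 -3.83027324] [-0.0211642   0.05161662  0.02905243]
```

View pics/w11.png

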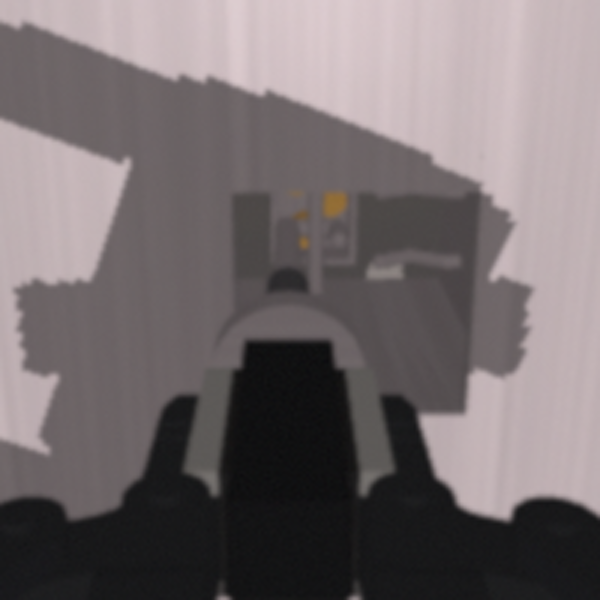

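View pics/t11.png

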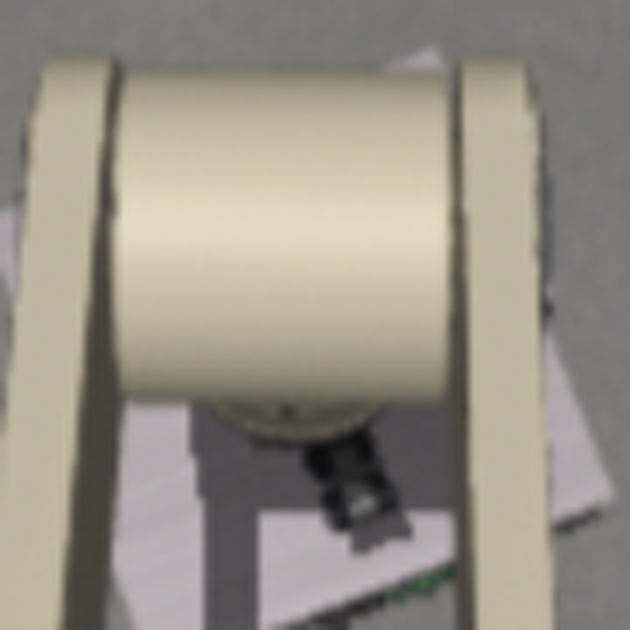

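Emit:
step_arm --pt "0 0 -0.01" --pt "0 0 -0.02" --pt "0 0 -0.03" --pt "0 0 -0.03" --pt "0 0 -0.03" --pt "0 0 -0.02" --pt "0 0 -0.01" --pt "0 0 0" --yaw '[0,0,0,0,0,0,0,0]' --grip '[1,1,1,1,1,1,1,1]'

```text
t: 16.75
tool_pos: [0.5337, 0.003, 0.2768]
eef_rot: [1.768, 2.595, 0.001]
ft_force: [-1.2, -0.4, -4.0]
finger_gap: 0.017
```

Run:
```python
from h import *
s=bot.snapshot('wrist'); save(s,'w12',(220,120,420,320),3)
p,f,st=pose(); print(inbath(p),f,st['t'],st['ft_force'],st['wrist_torque'])
```

```text
[-17.    0.7 276. ] 111.46141356686627 16.8 [-0.06639778 -0.12121406 -4.72320672] [ 0.0018988   0.02739243 -0.03779533]
```

View pics/w12.png

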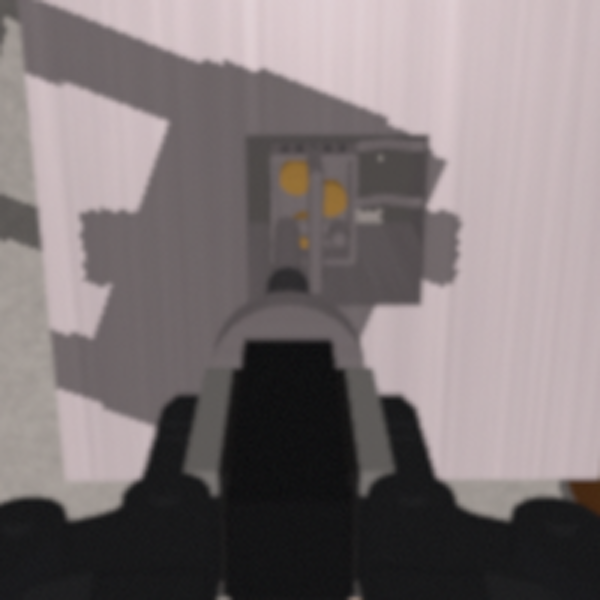

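Emit:
step_arm --pt "0 0 -0.01" --pt "0 0 -0.02" --pt "0 0 -0.03" --pt "0 0 -0.03" --pt "0 0 -0.02" --pt "0 0 -0.01" --pt "0 0 0" --pt "0 0 0" --yaw '[0,0,0,0,0,0,0,0]' --grip '[1,1,1,1,1,1,1,1]'

```text
t: 17.6
tool_pos: [0.5331, 0.003, 0.3355]
eef_rot: [-1.769, -2.596, 0.001]
ft_force: [-0.5, 0.3, -4.3]
finger_gap: 0.0172
```

Run:
```python
from h import *
s=bot.snapshot('scene'); save(s,'s12',(260,120,380,240),6)
p,f,st=pose(); print(p,inbath(p),f,st['t'],st['ft_force'],st['wrist_torque'])
# target: basket centre ~ 8.7mm ahead along rod x
a=np.radians(f-90); T=np.array([.4937,-.3187])-.0087*np.array([np.cos(a),np.sin(a)]); print(T,np.hypot(*T))
plan(p,f,[*T,p[2]],f,8,1)
```

```text
[0.53300396 0.0029518  0.33526856] [-17.3   0.8 335.3] 111.45515429279236 17.65 [-0.1896695  -0.10203581 -5.25918172] [-0.0366528   0.01246623 -0.02102082]
[ 0.48560287 -0.32188222] 0.5825961871584021
{"slide": [[-0.071, -0.041, 0.0], [-0.071, -0.04, 0.0], [-0.072, -0.041, 0.0], [-0.071, -0.041, 0.0], [-0.071, -0.041, 0.0], [-0.071, -0.04, 0.0], [-0.072, -0.041, 0.0], [-0.071, -0.041, 0.0]], "yaw": [-0.0, -0.0, -0.0, -0.0, -0.0, -0.0, -0.0, -0.0], "grip": [1, 1, 1, 1, 1, 1, 1, 1]} END [ 0.4855 -0.3219  0.3353] 111.46
```

View pics/s12.png

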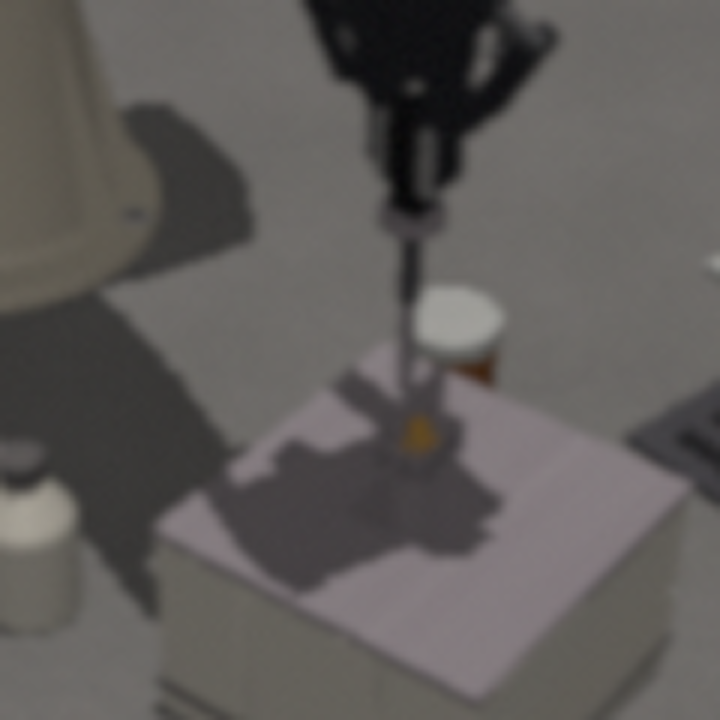

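Emit:
step_arm --pt "-0.007 -0.004 0" --pt "-0.014 -0.008 0" --pt "-0.021 -0.012 0" --pt "-0.028 -0.016 0" --pt "-0.035 -0.02 0" --pt "-0.042 -0.024 0" --pt "-0.046 -0.026 0" --pt "-0.05 -0.028 0" --yaw '[0,0,0,0,0,0,0,0]' --grip '[1,1,1,1,1,1,1,1]'

```text
t: 18.45
tool_pos: [0.513, -0.1371, 0.336]
eef_rot: [1.769, 2.596, -0.0]
ft_force: [0.5, 0.0, -3.5]
finger_gap: 0.0173
```

Emit:
step_arm --pt "-0.05 -0.029 0" --pt "-0.05 -0.029 0" --pt "-0.046 -0.027 0" --pt "-0.042 -0.024 0" --pt "-0.035 -0.02 0" --pt "-0.028 -0.016 0" --pt "-0.02 -0.012 0" --pt "-0.014 -0.008 0" --yaw '[0,0,0,0,0,0,0,0]' --grip '[1,1,1,1,1,1,1,1]'

```text
t: 19.25
tool_pos: [0.4886, -0.2991, 0.3359]
eef_rot: [-1.77, -2.595, 0.0]
ft_force: [-0.2, 0.6, -5.3]
finger_gap: 0.0175
```

Run:
```python
from h import *
p,f,st=pose(); print(p,f,st['t'],st['ft_force'])
plan(p,f,[.4855,-.3219,.335],f,4,1)
```

```text
[ 0.48859057 -0.29913823  0.33589486] 111.42241356958789 19.25 [-0.20941216  0.615023   -5.27228887]
{"slide": [[-0.01, -0.006, 0.0], [-0.01, -0.005, 0.001], [-0.01, -0.006, 0.0], [-0.01, -0.005, 0.001]], "yaw": [-0.0, -0.0, -0.0, -0.0], "grip": [1, 1, 1, 1]} END [ 0.4857 -0.3218  0.3349] 111.42
```

Emit:
step_arm --pt "-0.013 -0.007 0" --pt "-0.011 -0.006 0" --pt "-0.009 -0.005 0.002" --pt "-0.007 -0.004 0" --pt "0 0 0" --pt "0 0 0" --pt "0 0 0" --yaw '[0,0,0,0,0,0,0]' --grip '[1,1,1,1,1,1,1]'

```text
t: 19.95
tool_pos: [0.4861, -0.3205, 0.335]
eef_rot: [-1.769, -2.596, -0.0]
ft_force: [-0.1, 0.2, -5.2]
finger_gap: 0.0173
```

Run:
```python
from h import *
s=bot.snapshot('wrist'); save(s,'w13')
p,f,st=pose(); print(p,f,st['t'],st['ft_force'])
w=cloud(s); z=w[...,2]
m=(z>.002)&(z<.03)&(np.hypot(w[...,0]-.494,w[...,1]+.319)<.11)
n,l,stt,c=cv2.connectedComponentsWithStats(m.astype(np.uint8)); i=1+np.argmax(stt[1:,4]); print(cv2.minAreaRect(w[l==i][:,:2].astype(np.float32)))
a=np.radians(f-90);print('basket',p[:2]+.0087*np.array([np.cos(a),np.sin(a)]))
for X in [.4937,-.3187,.016],: print(proj(s,X))
```

```text
[ 0.48610498 -0.32053696  0.33501294] 111.47115327702532 20.0 [ 0.56438864 -0.1022212  -4.60480929]
((0.495801717042923, -0.31667107343673706), (0.1566678136587143, 0.12152791768312454), 18.767881393432617)
basket [ 0.49420122 -0.31735247]
[320.2, 164.4]
```

View pics/w13.png

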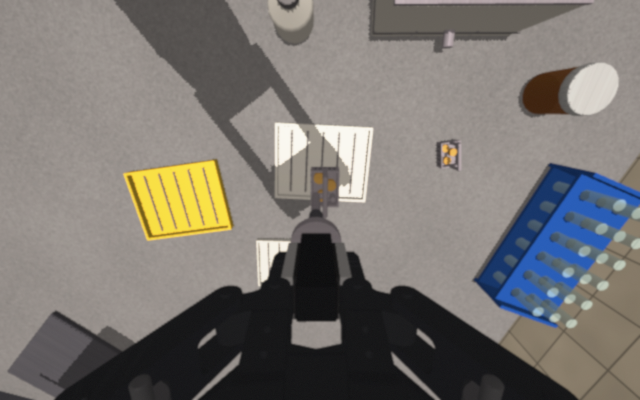

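Emit:
step_arm --pt "0 0 0.015" --pt "0 0 0.03" --pt "0 0 0.045" --pt "0 0 0.05" --pt "0 0 0.05" --pt "0 0 0.045" --pt "0 0 0.03" --pt "0 0 0.015" --yaw '[0,0,0,0,0,0,0,0]' --grip '[1,1,1,1,1,1,1,1]'

```text
t: 20.8
tool_pos: [0.4852, -0.3202, 0.1928]
eef_rot: [-1.767, -2.594, 0.0]
ft_force: [-0.3, 0.8, -4.3]
finger_gap: 0.0177
```

Emit:
step_arm --pt "0 0 0" --pt "0 0 0" --pt "0 0 0" --yaw '[0,0,0]' --grip '[1,1,1]'

```text
t: 21.1
tool_pos: [0.4867, -0.3212, 0.1961]
eef_rot: [1.768, 2.595, -0.0]
ft_force: [-0.0, -0.0, -3.4]
finger_gap: 0.017
```

Emit:
step_arm --pt "0 0 0.004" --pt "0 0 0.002" --pt "0 0 0.002" --pt "0 0 0.002" --pt "0 0 0.002" --pt "0 0 0" --yaw '[0,0,0,0,0,0]' --grip '[1,1,1,1,1,1]'

```text
t: 21.7
tool_pos: [0.486, -0.3207, 0.1888]
eef_rot: [-1.769, -2.596, 0.0]
ft_force: [0.4, 0.9, -3.6]
finger_gap: 0.0174
```

Run:
```python
from h import *
s=bot.snapshot('wrist'); save(s,'w14',(220,120,420,320),3)
p,f,st=pose(); print(p,f,st['t'],st['ft_force'])
```

```text
[ 0.48599024 -0.32076025  0.18886275] 111.45916264181982 21.75 [-0.39628144  1.03584999 -3.98941594]
```

View pics/w14.png

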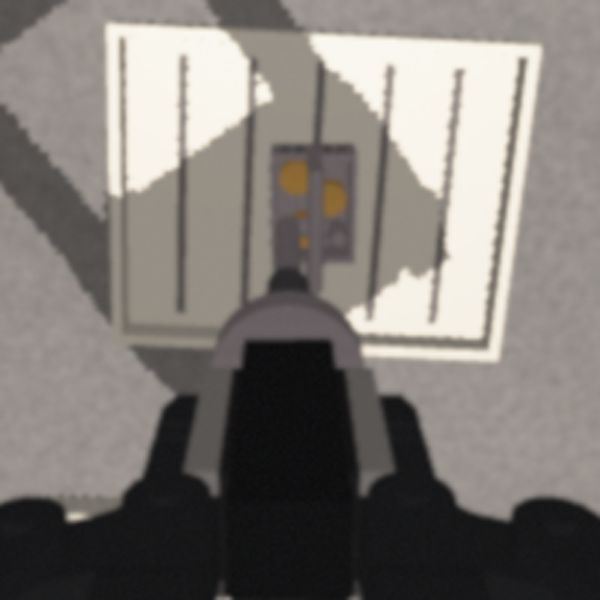

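Emit:
step_arm --pt "0 0 0.003" --pt "0 0 0.003" --pt "0 0 0.002" --pt "0 0 0.002" --pt "0 0 0" --yaw '[0,0,0,0,0]' --grip '[1,1,1,1,1]'

```text
t: 22.25
tool_pos: [0.486, -0.3207, 0.1838]
eef_rot: [-1.769, -2.596, -0.0]
ft_force: [-0.0, -0.1, -4.2]
finger_gap: 0.0167
```

Emit:
step_arm --pt "0 0 0.002" --pt "0 0 0.002" --pt "0 0 0.002" --pt "0 0 0" --yaw '[0,0,0,0]' --grip '[1,1,1,1]'

```text
t: 22.65
tool_pos: [0.4861, -0.3208, 0.181]
eef_rot: [1.769, 2.596, -0.0]
ft_force: [0.3, 0.1, -2.1]
finger_gap: 0.0173
```

Emit:
step_arm --pt "0 0 0.006" --pt "0 0 0.008" --pt "0 0 0.006" --pt "0 0 0.005" --pt "0 0 0.003" --pt "0 0 0" --pt "0 0 0" --yaw '[0,0,0,0,0,0,0]' --grip '[1,1,1,1,1,1,1]'

```text
t: 23.35
tool_pos: [0.4861, -0.3208, 0.167]
eef_rot: [1.769, 2.596, -0.0]
ft_force: [-0.3, -0.5, -2.0]
finger_gap: 0.017
```

Run:
```python
from h import *
s=bot.snapshot('wrist'); save(s,'w15',(220,120,420,320),3)
p,f,st=pose(); print(p,f,st['t'],st['ft_force'])
```

```text
[ 0.48614024 -0.32085189  0.16709217] 111.45508884095146 23.4 [ 0.28683337  0.35067176 -2.05946347]
```

View pics/w15.png

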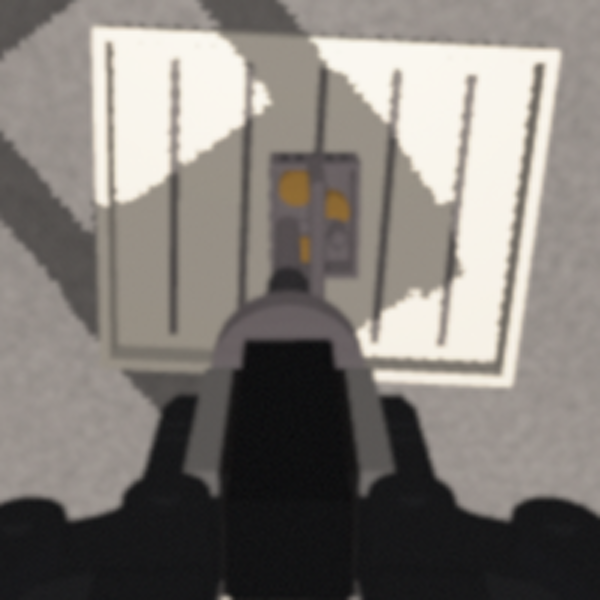

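Free, foot 29.7 mm up. Backing out carefully along the rod's -x.

Emit:
step_arm --pt "0 -0.006 0" --pt "0 -0.008 0" --pt "0 -0.006 0" --pt "0 0 0" --yaw '[0,0,0,0]' --grip '[1,1,1,1]'

```text
t: 23.8
tool_pos: [0.4762, -0.3247, 0.167]
eef_rot: [-1.77, -2.596, 0.0]
ft_force: [0.2, -0.7, -1.6]
finger_gap: 0.0172
```

Emit:
step_arm --pt "0 -0.008 0" --pt "0 -0.012 0" --pt "0 -0.016 0" --pt "0 -0.016 0" --pt "0 -0.01 0" --pt "0 0 0" --pt "0 0 0" --yaw '[0,0,0,0,0,0,0]' --grip '[1,1,1,1,1,1,1]'

```text
t: 24.5
tool_pos: [0.4479, -0.336, 0.1671]
eef_rot: [1.769, 2.595, 0.0]
ft_force: [0.5, 0.7, -1.9]
finger_gap: 0.017
```

Run:
```python
from h import *
s=bot.snapshot('wrist'); save(s,'w16',(220,120,420,320),3)
p,f,st=pose(); print(p,f,st['t'],st['ft_force'])
```

```text
[ 0.44806274 -0.33588982  0.16707091] 111.44402009844954 24.55 [ 0.01996938 -0.6415777  -2.36594832]
```

View pics/w16.png

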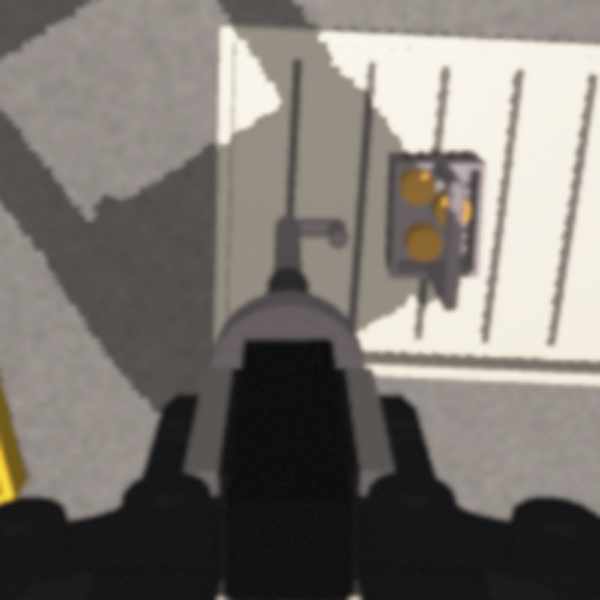

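Emit:
step_arm --pt "0 0 -0.04" --pt "0 0 -0.08" --pt "0 0 -0.1" --pt "0 0 -0.09" --pt "0 0 0" --yaw '[0,0,0,0,0]' --grip '[1,1,1,1,1]'

```text
t: 25.05
tool_pos: [0.4507, -0.3375, 0.3289]
eef_rot: [1.762, 2.587, -0.001]
ft_force: [1.2, -0.0, -1.8]
finger_gap: 0.0173
```

Run:
```python
from h import *
p,f,st=pose(); print(p,f,st['t'],st['ft_force'])
p,f=plan(p,f,[.43,-.03,.325],109,8,1)
p,f=plan(p,f,[.400,.2768,.325],106.8,8,1)
```

```text
[ 0.45066534 -0.33752181  0.32893557] 111.4777637280764 25.05 [ 1.16049945 -0.01550061 -1.84847532]
{"slide": [[0.073, 0.023, 0.001], [0.074, 0.023, 0.001], [0.074, 0.023, 0.001], [0.073, 0.022, 0.001], [0.074, 0.022, 0.001], [0.074, 0.021, 0.001], [0.075, 0.021, 0.001], [0.074, 0.021, 0.001]], "yaw": [0.0034, 0.0035, 0.0034, 0.0035, 0.0034, 0.0034, 0.0035, 0.0034], "grip": [1, 1, 1, 1, 1, 1, 1, 1]} END [ 0.4302 -0.0299  0.3249] 109.0
{"slide": [[0.075, 0.018, 0.0], [0.075, 0.017, 0.0], [0.075, 0.017, 0.0], [0.075, 0.017, 0.0], [0.076, 0.017, 0.0], [0.075, 0.016, 0.0], [0.075, 0.015, 0.0], [0.076, 0.016, 0.0]], "yaw": [0.0031, 0.003, 0.0031, 0.003, 0.0031, 0.0031, 0.003, 0.0031], "grip": [1, 1, 1, 1, 1, 1, 1, 1]} END [0.4002 0.277  0.3249] 106.8
```

Emit:
step_arm --pt "0.073 0.023 0.001" --pt "0.074 0.023 0.001" --pt "0.074 0.023 0.001" --pt "0.073 0.022 0.001" --pt "0.074 0.022 0.001" --pt "0.074 0.021 0.001" --pt "0.075 0.021 0.001" --pt "0.074 0.021 0.001" --yaw '[0.0034,0.0035,0.0034,0.0035,0.0034,0.0034,0.0035,0.0034]' --grip '[1,1,1,1,1,1,1,1]'

```text
t: 25.85
tool_pos: [0.427, -0.0265, 0.3175]
eef_rot: [-1.825, -2.557, -0.0]
ft_force: [1.3, -0.2, -2.6]
finger_gap: 0.0171
```

Emit:
step_arm --pt "0.075 0.018 0" --pt "0.075 0.017 0" --pt "0.075 0.017 0" --pt "0.075 0.017 0" --pt "0.076 0.017 0" --pt "0.075 0.016 0" --pt "0.075 0.015 0" --pt "0.076 0.016 0" --yaw '[0.0031,0.003,0.0031,0.003,0.0031,0.0031,0.003,0.0031]' --grip '[1,1,1,1,1,1,1,1]'

```text
t: 26.65
tool_pos: [0.3969, 0.2804, 0.3174]
eef_rot: [-1.873, -2.522, 0.001]
ft_force: [1.5, -1.0, -1.3]
finger_gap: 0.0174
```

Emit:
step_arm --pt "0 0 0.04" --pt "0 0 0.08" --pt "0 0 0.08" --pt "0 0 0.05" --pt "0 0 0.02" --pt "0 0 0" --pt "0 0 0" --yaw '[0,0,0,0,0,0,0]' --grip '[1,1,1,1,1,1,1]'

```text
t: 27.35
tool_pos: [0.3982, 0.2792, 0.1839]
eef_rot: [1.873, 2.521, 0.002]
ft_force: [0.5, 0.3, -1.3]
finger_gap: 0.0173
```

Run:
```python
from h import *
s=bot.snapshot('wrist'); save(s,'w17')
p,f,st=pose(); print(p,f,st['t'],st['ft_force'])
w=cloud(s); z=w[...,2]; m=(abs(z-.14)<.005)&(w[...,0]>.44)&(w[...,1]>.22)&(w[...,1]<.36); print(m.sum(),cv2.minAreaRect(w[m][:,:2].astype(np.float32)))
plan(p,f,[.407,.2784,.1868],106.8,1,1)
```

```text
[0.3984606  0.27929736 0.18427067] 106.77716502105268 27.4 [ 0.21338854  0.11221197 -1.92908268]
8084 ((0.4939666986465454, 0.2938605844974518), (0.08212440460920334, 0.06067901849746704), 9.098557472229004)
{"slide": [[-0.007, 0.016, -0.005]], "yaw": [-0.0003], "grip": [1]} END [0.4071 0.2783 0.1868] 106.8
```

View pics/w17.png

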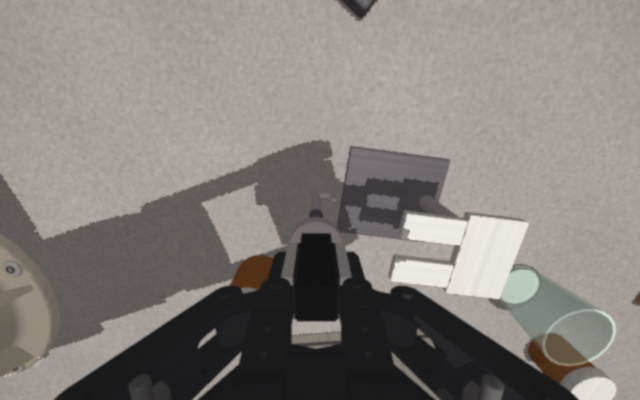

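Emit:
step_arm --pt "-0.0065 0.016 -0.005" --pt "0 0 0" --pt "0 0 0" --yaw '[0,0,0]' --grip '[1,1,1]'

```text
t: 27.7
tool_pos: [0.407, 0.2781, 0.1863]
eef_rot: [1.874, 2.521, 0.002]
ft_force: [-0.8, -1.0, -1.3]
finger_gap: 0.0173
```

Run:
```python
from h import *
p,f,st=pose(); print(p,f,st['t'],st['ft_force'])
plan(p,f,[.4777,.2905,.187],106.8,8,1,4)
```

```text
[0.40695107 0.27809626 0.18626965] 106.75284318296568 27.7 [-0.78527198 -0.95797353 -1.33361958]
{"slide": [[-0.0021, 0.0178, -0.0002], [-0.0022, 0.0179, -0.0002], [-0.0021, 0.0178, -0.0001], [-0.0021, 0.0178, -0.0002], [-0.0022, 0.0178, -0.0002], [-0.0021, 0.0179, -0.0002], [-0.0021, 0.0178, -0.0002], [-0.0022, 0.0178, -0.0002]], "yaw": [-0.0001, -0.0, -0.0001, -0.0001, -0.0, -0.0001, -0.0001, -0.0], "grip": [1, 1, 1, 1, 1, 1, 1, 1]} END [0.4777 0.2905 0.187 ] 106.8
```

Enter half-way, check force, then the rest.

Emit:
step_arm --pt "-0.0021 0.018 0" --pt "-0.0021 0.018 0" --pt "-0.0021 0.018 0" --pt "-0.0021 0.018 0" --pt "0 0 0" --yaw '[0,0,0,0,0]' --grip '[1,1,1,1,1]'

```text
t: 28.2
tool_pos: [0.4434, 0.2846, 0.1854]
eef_rot: [1.874, 2.521, 0.001]
ft_force: [0.2, 0.2, -2.2]
finger_gap: 0.0173
```

Emit:
step_arm --pt "-0.0021 0.018 0" --pt "-0.0021 0.018 0" --pt "-0.0021 0.018 0" --pt "-0.002 0.0165 0" --pt "0 0 0" --pt "0 0 0" --yaw '[0,0,0,0,0,0]' --grip '[1,1,1,1,1,1]'

```text
t: 28.8
tool_pos: [0.4769, 0.2904, 0.1853]
eef_rot: [-1.874, -2.521, 0.001]
ft_force: [0.4, -0.4, -1.6]
finger_gap: 0.0176
```

Run:
```python
from h import *
s=bot.snapshot('wrist'); save(s,'w18',(220,130,420,300),3)
p,f,st=pose(); print(p,f,st['t'],st['ft_force'],st['wrist_torque'])
```

```text
[0.47657307 0.29031083 0.18529674] 106.77341428339057 28.85 [ 0.35854802  0.18405222 -2.49572443] [-0.04763385  0.03659867  0.00316563]
```

View pics/w18.png

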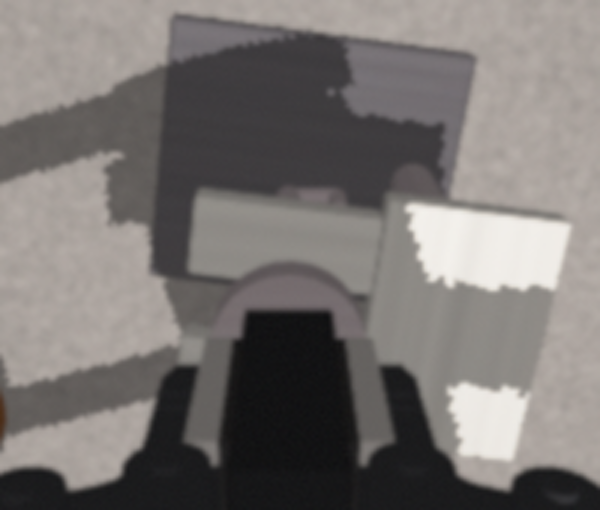

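Emit:
step_arm --pt "0 0 0.004" --pt "0 0 0.004" --pt "0 0 0.003" --pt "0 0 0.001" --pt "0 0 0" --yaw '[0,0,0,0,0]' --grip '[1,1,1,1,1]'

```text
t: 29.35
tool_pos: [0.4767, 0.2904, 0.1794]
eef_rot: [-1.873, -2.522, 0.0]
ft_force: [-0.3, 0.6, -1.3]
finger_gap: 0.0174
```

Emit:
step_arm --pt "0 0 0.001" --pt "0 0 0" --yaw '[0,0]' --grip '[1,1]'

```text
t: 29.55
tool_pos: [0.4769, 0.2905, 0.179]
eef_rot: [1.874, 2.522, -0.0]
ft_force: [-0.4, 0.0, -2.4]
finger_gap: 0.0172
```

Emit:
step_arm --pt "0 0 0.001" --pt "0 0 0" --yaw '[0,0]' --grip '[1,1]'

```text
t: 29.75
tool_pos: [0.4769, 0.2905, 0.1789]
eef_rot: [1.874, 2.522, 0.0]
ft_force: [-1.0, -0.4, 2.6]
finger_gap: 0.0172
```

Emit:
step_arm --pt "0 0 0.001" --pt "0 0 0" --yaw '[0,0]' --grip '[1,1]'

```text
t: 29.95
tool_pos: [0.4769, 0.2906, 0.1788]
eef_rot: [1.873, 2.522, 0.001]
ft_force: [-2.4, -1.2, 9.2]
finger_gap: 0.0177
```

Emit:
step_arm --pt "0 0 -0.0008" --pt "0 0 0" --pt "0 0 0" --pt "0 0 0" --pt "0 0 0" --pt "0 0 0" --pt "0 0 0" --yaw '[0,0,0,0,0,0,0]' --grip '[1,0.5,0.4,0.2,0,-0.5,-1]'

```text
t: 30.65
tool_pos: [0.4769, 0.2905, 0.1783]
eef_rot: [-1.874, -2.522, 0.0]
ft_force: [0.1, 1.4, 0.0]
finger_gap: 0.0703
```

Emit:
step_arm --pt "0 0 0" --pt "0 0 0" --pt "0 0 0" --pt "0 0 0" --yaw '[0,0,0,0]' --grip '[-1,-1,-1,-1]'

```text
t: 31.05
tool_pos: [0.4769, 0.2905, 0.1784]
eef_rot: [-1.874, -2.522, 0.0]
ft_force: [-0.5, 0.4, -0.4]
finger_gap: 0.0851
```

Run:
```python
from h import *
s=bot.snapshot('wrist'); save(s,'w19',(170,100,470,350),2.5)
p,f,st=pose(); print(p,f,st['t'],st['ft_force'],st['finger_gap'])
```

```text
[0.47684544 0.29047133 0.17838959] 106.78044005038062 31.1 [-0.44606679 -0.54751246  0.03712057] 0.08532462264274265
```

View pics/w19.png

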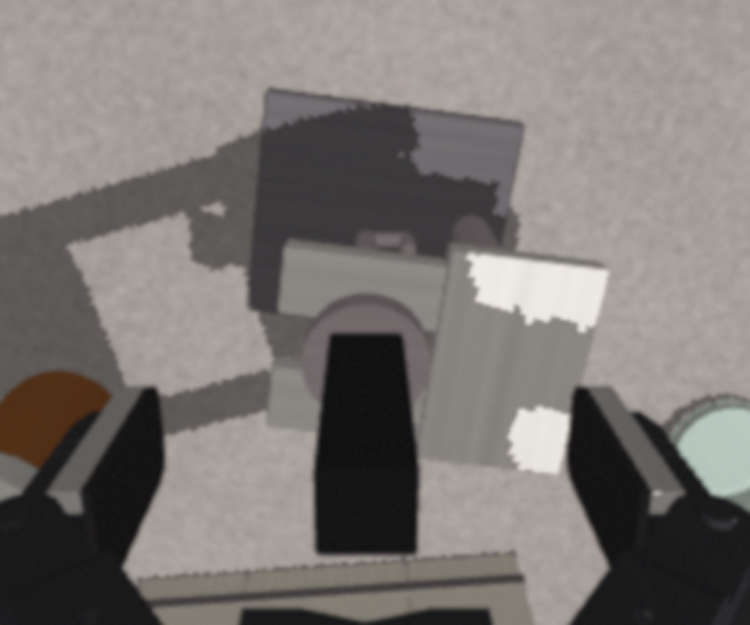

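Hung and released. Rise straight up (fingers either side of the handle), then step back and check.

Emit:
step_arm --pt "0 0 -0.03" --pt "0 0 -0.06" --pt "0 0 -0.07" --pt "-0.05 0 -0.02" --pt "-0.08 0 0" --pt "-0.03 0 0" --pt "0 0 0" --pt "0 0 0" --yaw '[0,0,0,0,0,0,0,0]' --grip '[-1,-1,-1,-1,-1,-1,-1,-1]'

```text
t: 31.9
tool_pos: [0.4998, 0.214, 0.2682]
eef_rot: [-1.875, -2.52, 0.0]
ft_force: [-0.3, 0.3, 0.1]
finger_gap: 0.0854
```

Run:
```python
from h import *
bot.snapshot('wrist'); s=bot.snapshot('wrist'); save(s,'w20')
w=cloud(s); z=w[...,2]
m=(z>.196)&(z<.212)&(np.hypot(w[...,0]-.477,w[...,1]-.291)<.04)
q=w[m][:,:2].astype(np.float32); r=cv2.minAreaRect(q); print('handle top',len(q),np.nanmedian(w[m][:,2]),r)
m=(abs(z-.14)<.004)&(w[...,1]>.2); q=w[m][:,:2].astype(np.float32); F=cv2.minAreaRect(q); print('fork',len(q),F)
a=np.radians(9.7);e=np.array([np.cos(a),np.sin(a)]); o=np.array([.494,.2935])-e*.0208; d=np.array(r[0])-o; print('rod in stand mm',d@e*1e3,(d@[-e[1],e[0]])*1e3)
s=bot.snapshot('top'); save(s,'t20',(190,120,510,340),2.3); save(s,'t20b',(385,190,445,255),9)
s=bot.snapshot('scene'); save(s,'s20',(120,130,440,330),2.4)
p,f,st=pose(); print(p,f,st['t'],st['ft_force'])
```

```text
handle top 806 0.2040502659470883 ((0.4771917462348938, 0.29147836565971375), (0.017675740644335747, 0.017229197546839714), 16.853727340698242)
fork 4870 ((0.49395814538002014, 0.2935899794101715), (0.0809459388256073, 0.05998827889561653), 9.30993366241455)
rod in stand mm 3.8914220387069256 0.839280266004558
[0.49965367 0.21471428 0.26812688] 106.83240731009471 32.1 [-0.20904527  0.40551377 -0.42963944]
```

View pics/t20.png

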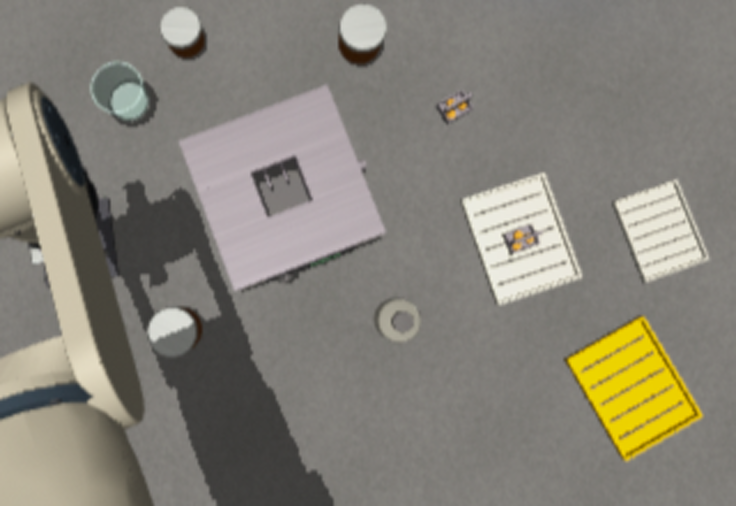

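View pics/s20.png

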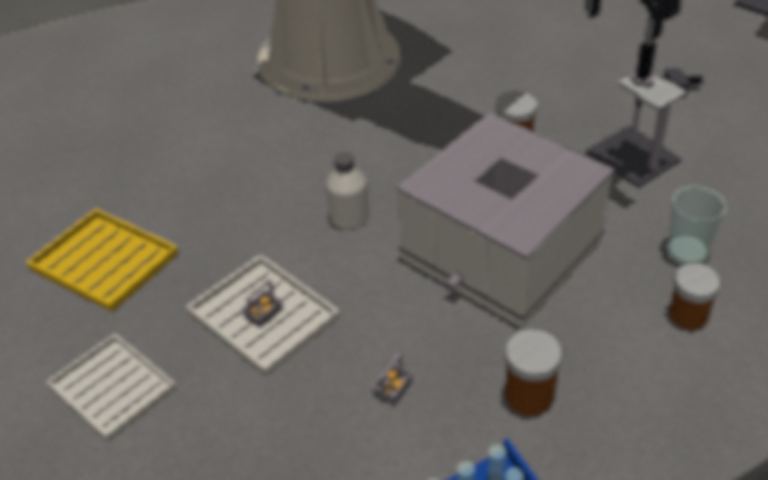

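View pics/t20b.png

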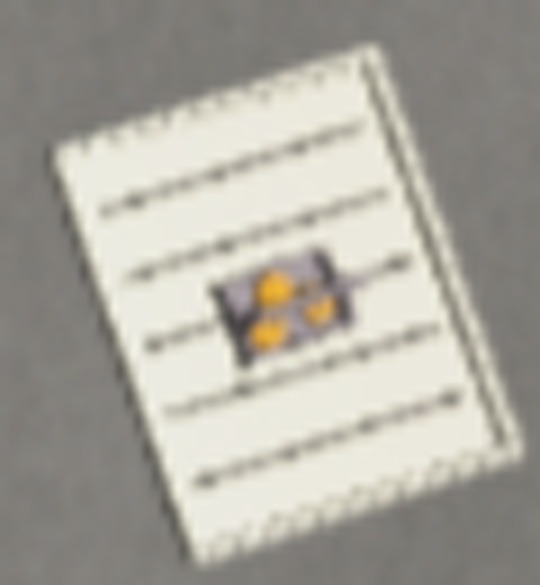

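All is in place: the basket stands in the larger white tray, the rod hangs about 4 mm off the stand origin, and the gripper is clear. Handing in.

Run:
```python
from h import *
print(bot.close_job())
```

```text
the job is handed in; nothing more can be done
None
```

I lifted the basket off its pegs with the hook rod, stood it in the larger white tray and hung the rod back in the fork. I handed the job in at about t = 32 s; no verdict was reported.

- **Finding the rod's length:** I touched the table lightly with the hook foot (about 10 N). This put the foot's centre line 98.7 mm below the rod's origin.
- **Freeing the basket:** The hook went under the bail and took the basket's weight, about 2 N, at the expected height. I raised it roughly 12 mm, shifted it 33 mm to the bath's -x, and drew it up well clear of the deck.
- **Setting it down:** The basket's weight came off the hook where the tray floor should be. I lowered the hook below the bar and backed it out with no contact felt.
- **Last checks:**
  - The basket stands upright near the tray's centre.
  - The rod axis is about +4 mm along and +1 mm across from the stand origin, and the handle top is at 204 mm, as it should be.
  - The gripper is open and clear.
  - In the last pictures the spare basket, jars, beaker and flask look unmoved; the clamp I only saw partly.

One early estimate disagreed: the stand's position came out about 8 mm off, because I had paired a picture taken while the arm was still moving with a later camera pose. I dropped it in favour of later views, which agreed to about 1 mm. No other check failed.

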